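# Gauge the noodle-press plungers and lock the rack

## Task

Try every plunger in the mouth of the steel rack: those that slide in through the throat belong inside it, standing under the slotted roof beyond the throat, and those too thick to go in go into the blue basket. When all that fit are in, shut the rack: lay the square keeper bar on its two rests across the mouth and slide the tailstock fully home so that both cones hold the bar. Leave the bowl, sauce bottle and chopsticks where they are.

Things in the scene. Friction and masses are not known exactly. Their poses are not given: they have to be found in the camera images.
- plunger1_c (a point): Noodle-press plunger, 84 mm tall, 0.2 kg: round steel body, foot to 32 mm, either 37 or 44 mm wide (not told which); steel neck 14 mm wide; wooden knob 26 mm wide, 56 to 84 mm up. Point: on its axis half-way up, 42 mm over the foot and 28 mm under the knob's middle; z towards the knob. An absent plunger gives None.
- plunger2_c (a point): Another plunger, like plunger1_c; its body's width is not told.
- plunger3_c (a point): Another plunger, like plunger1_c; its body's width is not told.
- plunger4_c (a point): Another plunger, like plunger1_c; its body's width is not told.
- plunger5_c (a point): Another plunger, like plunger1_c; its body's width is not told.
- plunger6_c (a point): Another plunger, like plunger1_c; its body's width is not told.
- rack: Fixed steel rack and gauge: a straight alley standing on the table, no floor, 36 mm high inside, roofed (top at 40 mm) but for a 20 mm slot along its middle in which necks run, knobs above. Way in: only its mouth. Origin: on the table in the mouth's middle; x into the alley, y towards the tailstock. Throat x 0 to 26 mm, 40 mm wide; then 46 mm wide to the end wall at x 155 mm.
- mouth (a point): Mid-height of the mouth, 18 mm over the rack's origin, same axes. Flared lead-in plates, 36 mm high, widen from 40 mm at the mouth to 70 mm at rack x = -25 mm.
- rests (a point): Where the keeper bar's centre lies when clamped: rack x -45, y 0, z 36 mm; rack axes, the bar lies along y. Its two open-topped rests are at y -56 to -34 and y 34 to 56 mm (plungers pass between): flat seats 26 mm high, side walls 25 mm apart, 39 mm high.
- head_cone (a point): Tip of the fixed steel cone, at rack y = -56 mm, 36 mm high, pointing to +y; 14 mm long, 10 mm wide at its base (y = -70 mm) on a head block 56 mm high and 30 mm thick.
- tailstock (a joint): Tailstock's place on its rail, m: 0 withdrawn, grows towards the bar (rack -y), 0.056 at most. Its cone, like the head's, has its base at rack y = 120 mm minus this and its tip 14 mm nearer the bar; reads 0.050 with the bar clamped. Below about 0.01 there is ample room to lower the bar in. Slides stiffly (3 N), stays put; starts at 0 to 0.045.
- tail_grip (a point): Middle of the tailstock's upright black round handle, 22 mm wide, from 56 to 92 mm high (this point 74 mm), at rack x -45 mm, y 135 mm minus the joint value. The block under it: 34 x 30 mm, 48 mm high.
- bar_c (a point): Keeper bar: square aluminium tube 20 x 20 x 140 mm, 0.09 kg, both ends open (square bore 13 mm for the cones), lying on the table. Point: its centre, 10 mm over the underside; y along its length. Either way round will do.
- basket: Fixed blue plastic basket, open on top: 170 mm (x) by 190 mm (y), 45 mm high, walls and floor 5 mm. Origin: centre of its underside on the table.
- bowl: Bystander: steel bowl 130 mm across and 55 mm high; origin under its centre.
- sauce: Bystander: brown sauce bottle 60 mm across and 170 mm high; origin under its centre.
- chopsticks: Bystander: steel cup 72 mm across, 100 mm high, with chopsticks standing to 225 mm; origin under its centre.
Mind the look-alikes: they are no part of the job. Leave any red or yellow look-alike of the part that bears plunger4_c alone. Of the things shaped like the part that bears bar_c, the aluminium one is meant.

How it is judged:
By the outcome, as a careful person would: the job done as asked, in the order asked, and still so for the second after the job is handed in, with the robot touching nothing.
Of plunger1, plunger2, plunger3, plunger4, plunger5, plunger6 only 4 to 5 are there at a start; the rules pass over those that are not, and their reading is None.
At some moment in a run one of plunger1, plunger2, plunger3, plunger4, plunger5, plunger6, bar may be knocked a few centimetres aside while the robot is not near it.
Once in a run the grip may slacken for a moment while it holds something.
It also fails if it takes over 210 s, if anything falls off the work surface, if the arm or the gripper's body presses on something with over 40 N, if the wrist force passes 120 N, or if a joint passes its speed limit or range.

## Robot

A 6-joint arm with a two-finger parallel gripper is mounted at the origin on the work surface. World frame = base frame: x ahead of the robot, y to its left, z up, the work surface at z = 0. Lengths are in mm, angles in rad, forces in N, time in s.
With the tool pointing down it reaches from about 300 to 775 mm from the base axis. Payload 14.6 kg.
Tool frame: the origin (TCP) lies midway between the tips of the shut fingers; the grasp point (between the pads) lies 19 mm behind it; x points along the fingers, z is the direction in which the jaws open and shut, and the axes are right-handed (so a half turn about x gives the same grasp; the last joint's range is limited). The gripper opens to 94 mm and grips with 3 to 60 N. Pads are 16 mm wide; open, the fingers measure 119 mm over their backs; the gripper's body (75 mm by 177 mm) begins 78 mm behind the grasp point.
Start: joints at [-1.324, 0.3, 1.521, -0, 1.321, -0.067], TCP at [169.764, -523.134, 205.446] pointing down, gripper open.
Joint ranges: [-3.03, 3.03], [-0.79, 2.21], [0.23, 2.52], [-1.04, 4.18], [0, 3.07], [-2.55, 2.55]. Speed limits (rad/s): [2.22, 2.22, 2.57, 3.14, 3.14, 3.14].

## Interface

Orientations are given as [roll, pitch, yaw] about the fixed x, y, z axes, in that order (R = Rz(yaw) Ry(pitch) Rx(roll)).
In Python, from cell import * gives the robot as it stands.
- The arm moves only by the tool play_rows, never from a script. Its argument "motion" is one flat list of numbers, 7 for each row, row after row: the turn, a rotation vector about the tool's x, y, z in rad, then the shift along the tool's x, y, z in m, then the closure, from -1 (fully open) to 1 (shut), so that 0 is half open. In form: [rx, ry, rz, x, y, z, fingers, rx, ry, rz, x, y, z, fingers, ...]. A call has 1 to 20 rows; each row shifts and turns the pose as measured when the row begins, along the tool's axes as they then stand; what a row does not reach is not made up. A row lasts 1/10 s, in which the tool goes at most 50 mm and 8.59 degrees, less where a joint would pass 70% of its speed; a pose out of reach is approached as far as the arm can. A call with a gripper value outside its range is refused whole. The fingers move at their own pace and stop on an object; "newtons" is the grip in N (left out, the last holds). Time passes only in rows, so rows that do not move let the fingers close. It gives the time, the measured TCP pose, the force and the opening at its end, in the units of the state.
- read_state(): the state, without advancing time (a new reading comes with each control period).
- camera(name): name is "scene" or "top" or "wrist"; returns (picture, depth): 384x512x3 uint8, blue, green, red; 384x512 float32, mm along the optical axis (not along the pixel's ray), 0 where there is no reading.
- camera_params(name): a dict with "fx", "fy", "cx", "cy" (pixels), "T" (4x4, takes a point from camera to world coordinates). Camera axes: x right, y down, z forward; pixel columns grow to the right and rows downward; lengths in mm; the calibration is good to about 2 mm. A picture is of the moment at which its call begins: read the wrist's pose just before it. camera_params takes no time and is no camera call; for the wrist camera it gives the pose at the moment of the call.
- sign_off(): hands the job in, once; it reports no verdict.
Trained networks look in the newest picture that a camera, given by its name, has taken for a name from the list of things; names that differ only in an ending like _2 or _b are one class to them, and where a whole thing is asked for, a point or a joint stands for the part that bears it (a point fixed in the world has none). Each returns a list of dicts, best first, with "conf" (0 to 1); they miss things now and then, are a little off and sometimes report something else, mostly with a low value. They report only what shows in the picture. A call takes as long as a camera call. They do not tell look-alikes from the thing itself.
- masks_of(camera, name): "region" (384x512 bool, what is visible of it).
- place_of(camera, name): "at" ([x, y, z] in mm, in the coordinates of the camera as it stood for that picture, good to about 4 mm: a listed point, or the origin of a listed thing).
The state is a dict: "clock": time; "joints": joint angles; "qd": joint speeds; "effort": joint torques, N m; "eef_pos": TCP position; "eef_rot": TCP orientation; "wrist_force": force on the tool from outside, world axes, zero at the start; "moment": the same for the moment, N m; "finger_gap": finger opening in mm.
Only numpy, scipy, OpenCV 4.12 (cv2) and the standard library are available. Lean on these libraries where they do the work, as an engineer would, in place of code of your own. Each camera call takes 0.05 s, during which the arm holds its last target.

## Working session

There is one attempt and no reset: what is moved stays moved. The work goes in short steps, Python scripts to look and compute and a tool call to move; the robot and the scene stay as the last step left them, time stands still between calls to the robot, and variables do not carry over. Pictures are saved under pics/ and viewed, and the job is handed in when it is done.

Besides the shell and the picture viewer there is one more tool, called after "Emit:" by a JSON object that holds its "fn" and its "kwargs". play_rows: Moves the arm, as the interface text tells. Its arguments: {"type":"object","properties":{"motion":{"type":"array","items":{"type":"number"}},"newtons":{"type":"number"}},"required":["motion"]}

```bash
ls; mkdir -p pics; cat > h.py <<'E'
from cell import *
import numpy as np, cv2
from scipy.spatial.transform import Rotation as R
def world(cam,p,T=None):
    T=np.array(camera_params(cam)["T"]) if T is None else T
    return (T@np.r_[p,1])[:3]
def px2w(P,u,v,z):
    return (np.array(P["T"])@np.r_[(u-P["cx"])/P["fx"]*z,(v-P["cy"])/P["fy"]*z,z,1])[:3]
def w2px(P,p):
    c=np.linalg.inv(np.array(P["T"]))@np.r_[p,1]; return c[0]/c[2]*P["fx"]+P["cx"],c[1]/c[2]*P["fy"]+P["cy"]
E
python3 - <<'E'
from h import *
s=read_state();print(s)
for c in ["scene","top","wrist"]:
    im,d=camera(c);cv2.imwrite(f"pics/{c}0.png",im)
    print(c,camera_params(c))
    if c!="wrist":
      for n in ["plunger1_c","rack","mouth","rests","head_cone","tail_grip","bar_c","basket","bowl","sauce","chopsticks"]:
        try:
          for r in place_of(c,n): print(n,round(r["conf"],2),world(c,r["at"]).round(0))
        except Exception as e: print(n,e)
E
```

```text
pics
{'clock': 0.0, 'joints': array([-1.32361162e+00,  3.00473084e-01,  1.52159491e+00,  9.38649249e-06,
        1.32070151e+00, -6.66141165e-02]), 'qd': array([-0.00065123, -0.00057783,  0.00167095, -0.00090013, -0.0005377 ,
       -0.00205402]), 'effort': array([ 2.63013448e-03, -5.31798470e+01, -3.52729261e+01,  7.09083793e-02,
        2.43888900e-02, -9.54641678e-05]), 'eef_pos': array([ 169.69693526, -522.88319131,  204.87939593]), 'eef_rot': array([3.06725322, 1.56961944, 1.81025338]), 'wrist_force': array([-0.05903053,  0.07306075, -0.41806161]), 'moment': array([ 0.02730836, -0.05060374,  0.03567454]), 'finger_gap': 94.29600638724995}
scene {'fx': 367.82447041757086, 'fy': 367.82447041757086, 'cx': 251.8834814498138, 'cy': 191.70717892382916, 'T': array([[-3.91238212e-01,  6.78419876e-01, -6.21835294e-01,
         1.26661416e+03],
       [ 9.20115794e-01,  2.75233302e-01, -2.78627986e-01,
         3.12916879e+02],
       [-1.78769829e-02, -6.81170390e-01, -7.31906628e-01,
         9.08110534e+02],
       [ 0.00000000e+00,  0.00000000e+00,  0.00000000e+00,
         1.00000000e
[... 1246 characters left out ...]
ar_c 0.26 [ 547. -127.   16.]
basket 0.74 [479. 355.  -2.]
bowl 0.74 [ 549. -123.    4.]
bowl 0.69 [783.  43.   1.]
sauce 0.56 [ 358. -380.   -1.]
sauce 0.49 [ 551. -128.   19.]
chopsticks 0.88 [ 531. -393.   -1.]
chopsticks 0.51 [436. 218.  41.]
wrist {'fx': 265.0974596223779, 'fy': 265.0974596223779, 'cx': 259.84211028776843, 'cy': 194.083495736454, 'T': array([[ 3.08357921e-01, -9.26149933e-01, -2.17167433e-01,
         2.31911861e+02],
       [-9.51270316e-01, -3.00113538e-01, -7.08283186e-02,
        -5.03299146e+02],
       [ 4.22755891e-04,  2.28425406e-01, -9.73561326e-01,
         3.84490145e+02],
       [ 0.00000000e+00,  0.00000000e+00,  0.00000000e+00,
         1.00000000e+00]])}
```

View pics/scene0.png

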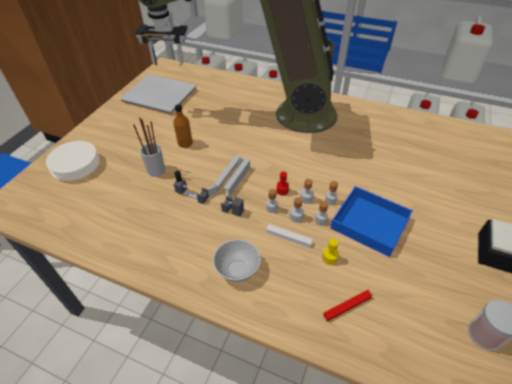

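View pics/top0.png

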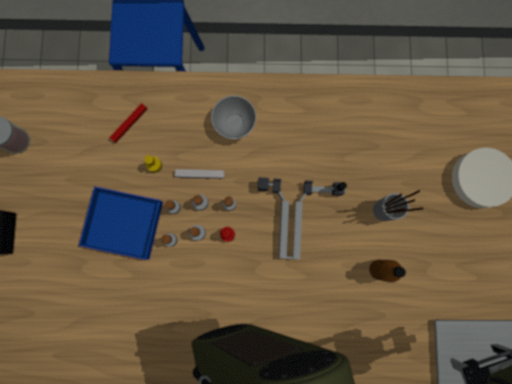

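```bash
python3 - <<'E'
from h import *
for c in ["scene","top"]:
    for i in range(1,7):
        n=f"plunger{i}_c"
        for r in place_of(c,n): print(c,n,round(r["conf"],2),world(c,r["at"]).round(0))
E
```

```text
scene plunger1_c 0.66 [627. 142.  11.]
scene plunger1_c 0.6 [454. 144.  43.]
scene plunger2_c 0.47 [538.  53.  43.]
scene plunger3_c 0.68 [ 592. -121.   31.]
scene plunger3_c 0.52 [545. 138.  42.]
scene plunger3_c 0.51 [527. 215.  39.]
scene plunger4_c 0.82 [451.  61.  36.]
scene plunger4_c 0.8 [655. 276.  43.]
scene plunger4_c 0.62 [544. 139.  42.]
scene plunger5_c 0.37 [592. -67.  32.]
scene plunger6_c 0.47 [787.  45.   0.]
scene plunger6_c 0.45 [434. 220.  43.]
top plunger1_c 0.65 [459. 139.  44.]
top plunger2_c 0.67 [541.  49.  42.]
top plunger3_c 0.54 [527. 209.  37.]
top plunger4_c 0.7 [652. 270.  43.]
top plunger4_c 0.59 [543. 137.  39.]
top plunger4_c 0.54 [450.  57.  40.]
top plunger4_c 0.35 [ 551. -123.    6.]
top plunger5_c 0.29 [783.  42.   4.]
top plunger6_c 0.5 [434. 217.  41.]
```

The two camera views agree.

- **Plungers (wooden knob):** five, at top pixels (173,207), (199,203), (229,203), (168,240), (198,233).
- **Look-alikes to leave:** red plunger (228,234), yellow plunger (153,163), red bar (128,122).
- **Aluminium bar:** (199,174).
- **Rack:** mouth near (285,195). Tail handle at (338,188).

Next I'll work out the tool axes and take a close view.

```bash
cat >> h.py <<'E'
def pose():
    s=read_state(); return np.array(s["eef_pos"]),R.from_euler("xyz",s["eef_rot"]),s
def Rdown(yaw):
    # tool x down, tool z (jaw) horizontal at angle yaw from world x
    z=np.array([np.cos(yaw),np.sin(yaw),0]);x=np.array([0,0,-1.]);y=np.cross(z,x)
    return R.from_matrix(np.c_[x,y,z])
def delta(p,yaw,frm=None,n=None):
    """rotvec/shift in tool axes to go from current (or frm=(p,R)) to target"""
    p0,R0=(pose()[:2] if frm is None else frm)
    R1=Rdown(yaw); rv=(R0.inv()*R1).as_rotvec(); d=R0.inv().apply(np.array(p)-p0)/1000
    print("rot",rv.round(3),"shift",d.round(4),"rows>=",max(np.linalg.norm(d)/.05,np.linalg.norm(rv)/.15).round(1))
E
python3 - <<'E'
from h import *
p,Q,s=pose();print(Q.as_matrix().round(3))
im,d=camera("top")
cv2.imwrite("pics/topc.png",cv2.resize(im[150:275,80:370],(800,345),interpolation=cv2.INTER_CUBIC))
delta([520,-60,330],np.pi/2); delta([520,-60,330],-np.pi/2)
P=camera_params("wrist");T=np.array(P["T"]);print("cam in tool",Q.inv().apply(T[:3,3]-p).round(1), (Q.inv().as_matrix()@T[:3,:3]).round(3))
E
```

```text
[[-0.     0.951  0.309]
 [ 0.     0.309 -0.951]
 [-1.     0.    -0.   ]]
rot [-2.828  0.     0.   ] shift [-0.1245  0.4761 -0.3324] rows>= 18.9
rot [ 0.314  0.    -0.   ] shift [-0.1245  0.4761 -0.3324] rows>= 11.9
cam in tool [-179.1   65.2    0.3] [[-0.    -0.228  0.974]
 [-0.    -0.974 -0.228]
 [ 1.    -0.     0.   ]]
```

View pics/topc.png

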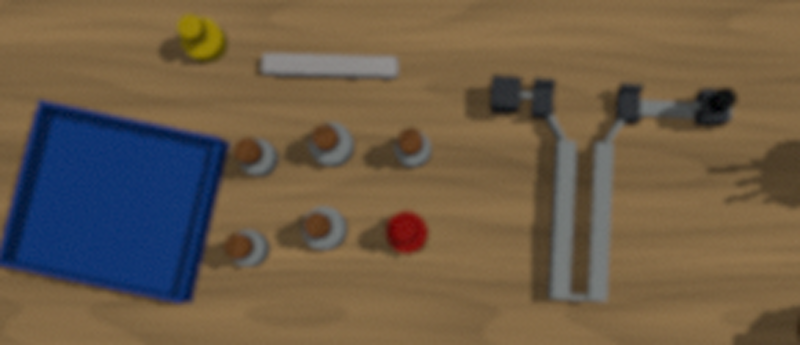

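Emit:
{"fn": "play_rows", "kwargs": {"motion": [0.105,0,0,-0.03,0,0,0,0.105,0,0,-0.03,0,0,0,0.104,0,0,-0.03,0,0,0,0,0,0,0,0.025,-0.045,0,0,0,0,0,0.025,-0.045,0,0,0,0,0,0.025,-0.045,0,0,0,0,0,0.025,-0.045,0,0,0,0,0,0.025,-0.045,0,0,0,0,0,0.025,-0.045,0,0,0,0,0,0.025,-0.045,0,0,0,0,0,0.025,-0.045,0,0,0,0,0,0.025,-0.045,0,0,0,0,0,0.025,-0.045,0,0,0,0,0,0.025,-0.045,0,0,0,0,0,0.025,-0.045,0], "newtons": 15}}

```text
clock: 3.4
eef_pos: [467.6, -0.5, 300.7]
eef_rot: [1.398, 1.565, -0.195]
wrist_force: [0.7, -1.3, 0.3]
finger_gap: 46.7
```

```bash
python3 - <<'E'
from h import *
p,Q,s=pose();print(p,s["clock"],s["finger_gap"])
P=camera_params("wrist")
im,d=camera("wrist");cv2.imwrite("pics/w1.png",im);np.savez("w1.npz",im=im,d=d,T=P["T"])
T=np.array(P["T"])
for n in ["plunger1_c","plunger2_c","plunger3_c","plunger4_c","plunger6_c","plunger5_c","mouth","rests","head_cone","tail_grip","bar_c","rack","basket"]:
  for r in place_of("wrist",n):
    if r["conf"]>.3: print(n,round(r["conf"],2),world("wrist",r["at"],T).round(0))
E
```

```text
[467.56369388  -0.50129493 300.65725166] 3.4 46.747553050312966
plunger1_c 0.65 [543. 134.  43.]
plunger1_c 0.61 [453. 137.  43.]
plunger2_c 0.89 [535.  51.  41.]
plunger2_c 0.7 [432. 217.  43.]
plunger3_c 0.98 [528. 210.  42.]
plunger4_c 0.95 [650. 273.  41.]
plunger4_c 0.74 [542. 136.  43.]
plunger4_c 0.57 [448.  59.  48.]
plunger6_c 0.61 [430. 221.  44.]
mouth 0.64 [ 546. -125.   16.]
rests 0.92 [ 585. -127.   38.]
rests 0.46 [435. 220.  42.]
head_cone 0.69 [597. -70.  35.]
tail_grip 0.97 [ 584. -257.   75.]
bar_c 0.79 [628. 146.   7.]
rack 0.95 [ 542. -129.   -1.]
rack 0.41 [453. 140.  41.]
basket 0.65 [483. 353.  -3.]
```

View pics/w1.png

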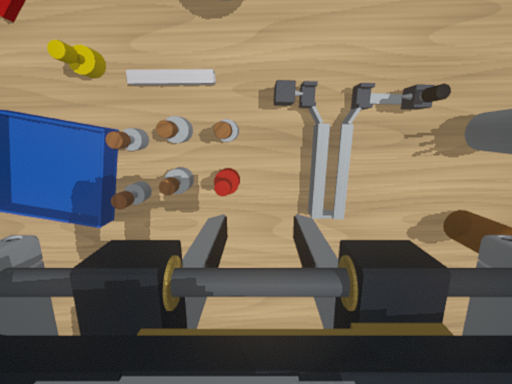

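```bash
cat >> h.py <<'E'
def cloud(P,d):
    v,u=np.mgrid[0:384,0:512]; m=d>0
    c=np.stack([(u-P["cx"])/P["fx"]*d,(v-P["cy"])/P["fy"]*d,d,np.ones_like(d)],-1)
    return c@np.array(P["T"]).T[:,:3], m
E
python3 - <<'E'
from h import *
P=camera_params("wrist");D=np.load("w1.npz");P["T"]=D["T"]
w,m=cloud(P,D["d"])
# table height check
sel=m&(w[...,0]>420)&(w[...,0]<520)&(w[...,1]>-60)&(w[...,1]<10)
print("table z",np.median(w[sel][:,2]))
z=w[...,2]
rk=m&(z>33)&(z<46)&(w[...,0]>385)&(w[...,0]<545)&(w[...,1]>-165)&(w[...,1]<-85)
for x0 in range(390,600,10):
    s=m&(z>30)&(z<46)&(abs(w[...,0]-x0)<5)&(w[...,1]>-210)&(w[...,1]<-60)
    y=np.sort(w[s][:,1]); 
    if len(y): 
        g=np.split(y,np.where(np.diff(y)>6)[0]+1); print(x0,[(a[0].round(1),a[-1].round(1),len(a)) for a in g],np.median(w[s][:,2]).round(1))
pts=w[rk]; c=pts.mean(0)
print("x range",pts[:,0].min(),pts[:,0].max())
# knobs
mask=(z>70)&(z<95)&m
n,l,st,ce=cv2.connectedComponentsWithStats(mask.astype(np.uint8))
for i in range(1,n):
    q=w[l==i]
    if len(q)>15: print(i,ce[i].round(0),len(q),"mid",((q.min(0)+q.max(0))/2).round(1),"ext",np.ptp(q,axis=0).round(0),"top",(np.median(q[q[:,2]>80],axis=0)).round(1) )
E
```

```text
table z 421.70544526521405
390 [(np.float64(-144.3), np.float64(-88.4), 156)] 39.6
400 [(np.float64(-145.1), np.float64(-126.7), 58), (np.float64(-106.9), np.float64(-88.7), 68)] 39.7
410 [(np.float64(-145.7), np.float64(-127.7), 65), (np.float64(-107.2), np.float64(-89.2), 64)] 39.9
420 [(np.float64(-146.3), np.float64(-127.8), 66), (np.float64(-108.7), np.float64(-89.8), 63)] 39.9
430 [(np.float64(-145.8), np.float64(-128.3), 58), (np.float64(-108.1), np.float64(-90.1), 73)] 39.9
440 [(np.float64(-147.0), np.float64(-129.1), 68), (np.float64(-108.0), np.float64(-90.7), 65)] 39.9
450 [(np.float64(-148.2), np.float64(-129.6), 68), (np.float64(-109.4), np.float64(-91.4), 67)] 39.8
460 [(np.float64(-147.8), np.float64(-129.6), 68), (np.float64(-110.6), np.float64(-91.9), 68)] 39.9
470 [(np.float64(-148.5), np.float64(-130.4), 70), (np.float64(-110.3), np.float64(-92.1), 71)] 39.8
480 [(np.float64(-148.3), np.float64(-130.9), 67), (np.float64(-110.5), np.float64(-92.8), 72)] 39.8
490 [(np.float64(-149.3), np.float64(-131.3), 72), (np.float64(-111.5), np.float64(-93.4), 73)] 39.9
500 [(n
[... 1109 characters left out ...]
 -253.3   91.4]
3 [506. 134.] 448 mid [ 523.5 -373.    82.5] ext [62. 29. 25.] top [ 521.6 -361.6   85.7]
4 [165. 129.] 283 mid [540.8 136.2  77.9] ext [24. 24. 15.] top [541.5 136.3  83.8]
5 [222. 130.] 258 mid [537.4  52.9  78.2] ext [24. 26. 16.] top [538.1  52.7  83.8]
6 [115. 140.] 302 mid [526.7 211.8  78. ] ext [25. 25. 16.] top [527.5 211.1  83.6]
7 [167. 187.] 254 mid [455.1 142.2  78.2] ext [25. 25. 15.] top [455.7 141.6  83.6]
8 [222. 188.] 234 mid [451.8  57.2  78. ] ext [25. 24. 16.] top [452.2  57.4  83.6]
9 [120. 201.] 267 mid [434.5 218.2  78. ] ext [25. 25. 16.] top [434.3 217.3  83.6]
10 [483. 233.] 431 mid [ 357.8 -363.2   82.4] ext [54. 37. 25.] top [ 373.9 -352.5   86. ]
```

```bash
python3 - <<'E'
from h import *
P=camera_params("wrist");D=np.load("w1.npz");P["T"]=D["T"]
w,m=cloud(P,D["d"]);z=w[...,2]
xs=[];ys=[];xo=[]
for x0 in np.arange(395,541,5):
    s=m&(z>36)&(z<44)&(abs(w[...,0]-x0)<2.5)&(w[...,1]>-170)&(w[...,1]<-75)
    y=w[s][:,1]; xs.append(x0);ys.append((np.percentile(y,1)+np.percentile(y,99))/2)
a,b=np.polyfit(xs,ys,1);print(a,b,np.std(np.array(ys)-np.polyval([a,b],xs)))
s=m&(z>38.5)&(z<42)&(w[...,0]>520)&(w[...,0]<560)&(w[...,1]>-152)&(w[...,1]<-96)
print("mouth x", [np.percentile(w[s][:,0],q).round(1) for q in (50,95,98,99,100)])
s=m&(z>38.5)&(z<42)&(w[...,0]>370)&(w[...,0]<400)&(w[...,1]>-152)&(w[...,1]<-80)
print("end x", [np.percentile(w[s][:,0],q).round(1) for q in (0,1,2,5)])
# handle top
s=m&(z>88)&(w[...,0]>560)&(w[...,0]<600)&(w[...,1]>-280)&(w[...,1]<-230)
q=w[s];print("handle top",((q.min(0)+q.max(0))/2).round(1),np.ptp(q,axis=0))
for name,c in dict(p4=(541,136),p2=(538,53),p3=(527,211.5),p1=(455.5,142),p6=(434.5,218)).items():
    s=m&(z>29)&(z<35)&(np.hypot(w[...,0]-c[0],w[...,1]-c[1])<35)
    r=np.hypot(w[s][:,0]-c[0],w[s][:,1]-c[1]);q=w[s]
    s2=m&(z>6)&(z<35)&(np.hypot(w[...,0]-c[0],w[...,1]-c[1])<35); q2=w[s2]
    print(name,len(r),np.percentile(r,[90,97]).round(1),np.ptp(q,axis=0).round(1),np.ptp(q2,axis=0).round(1),q2.min(0).round(1),q2.max(0).round(1))
# bar
s=m&(z>15)&(z<24)&(w[...,0]>600)&(w[...,0]<660)&(w[...,1]>60)&(w[...,1]<230)
q=w[s][:,:2].astype(np.float32);print("bar",cv2.minAreaRect(q),len(q),np.median(w[s][:,2]))
E
```

```text
-0.05024442448581751 -96.78234589383626 0.23912744065758776
mouth x [np.float64(532.1), np.float64(543.0), np.float64(544.5), np.float64(544.6), np.float64(544.7)]
end x [np.float64(383.4), np.float64(383.6), np.float64(383.8), np.float64(384.3)]
handle top [ 582.2 -255.9   91. ] [20.94123946 21.47179695  6.04875476]
p4 338 [20.6 21.4] [43.2 37.2  5.7] [43.4 37.5 28.5] [519.6 115.3   6.2] [563.  152.8  34.7]
p2 152 [17.6 18.1] [35.2 29.   5.4] [35.2 30.1 25.3] [521.   34.9   9.5] [556.2  65.   34.8]
p3 242 [17.3 17.7] [34.4 30.2  5.5] [35.6 30.2 28.8] [508.8 193.5   6. ] [544.3 223.7  34.8]
p1 307 [20.7 21.4] [41.9 42.   5.6] [42.  42.  28.6] [434.5 120.8   6.1] [476.5 162.8  34.8]
p6 220 [17.4 17.9] [35.6 34.5  5.4] [35.8 34.5 28.9] [416.6 200.1   6.1] [452.4 234.6  35. ]
bar ((625.154052734375, 141.59243774414062), (139.7138671875, 20.12871742248535), 88.843505859375) 1213 19.93217440561574
```

```bash
cat >> h.py <<'E'
O=np.array([545.3,-124.2]);xr=np.array([-0.99874,0.0502]);yr=np.array([-0.0502,-0.99874]);YAW=-1.621
def rk(x,y,z): return np.r_[O+x*xr+y*yr,z]
def torack(p): d=np.array(p[:2])-O; return np.r_[d@xr,d@yr,p[2]]
E
python3 - <<'E'
from h import *
print(pose()[0].round(1),rk(-80,0,0),rk(130,0,0)); delta([537.7,52.8,100],YAW)
E
```

```text
[466.9  -3.  300.5] [ 625.1992 -128.216     0.    ] [ 415.4638 -117.674     0.    ]
rot [ 0.027  0.001 -0.005] shift [ 0.2008  0.0685 -0.0577] rows>= 4.4
```

Emit:
{"fn": "play_rows", "kwargs": {"motion": [0.027,0,-0.005,0.03,0.017,-0.014,0,0,0,0,0.04,0.017,-0.014,0,0,0,0,0.04,0.017,-0.014,0,0,0,0,0.04,0.017,-0.014,0,0,0,0,0.04,0,0,0,0,0,0,0,0,0,0,0,0,0,0,0,0,0]}}

```text
clock: 4.8
eef_pos: [541.9, 50.4, 107.4]
eef_rot: [1.374, 1.564, -0.251]
wrist_force: [-0.4, -0.2, 0.7]
finger_gap: 46.8
```

```bash
python3 - <<'E'
from h import *
print(pose()[0].round(1)); delta([537.7,52.8,52],YAW)
E
```

```text
[541.9  50.4 107.4]
rot [-0.004  0.001 -0.007] shift [ 0.0554 -0.0046 -0.0023] rows>= 1.1
```

Emit:
{"fn": "play_rows", "kwargs": {"motion": [-0.004,0,-0.007,0.01,-0.0046,-0.0023,0,0,0,0,0.025,0,0,0,0,0,0,0.02,0,0,0,0,0,0,0,0,0,0,0,0,0,0,0,0,0], "newtons": 25}}

```text
clock: 5.3
eef_pos: [540.6, 52.5, 59.7]
eef_rot: [1.557, 1.559, -0.064]
wrist_force: [-0.2, -0.4, 0.7]
finger_gap: 47.0
```

```bash
python3 - <<'E'
from h import *
print(pose()[0].round(1)); delta([537.7,52.8,51],YAW)
camera("wrist") 
im,d=camera("wrist");cv2.imwrite("pics/w2.png",im)
E
```

```text
[540.6  52.5  59.7]
rot [-0.     0.    -0.012] shift [ 0.0087 -0.003  -0.0001] rows>= 0.2
```

View pics/w2.png

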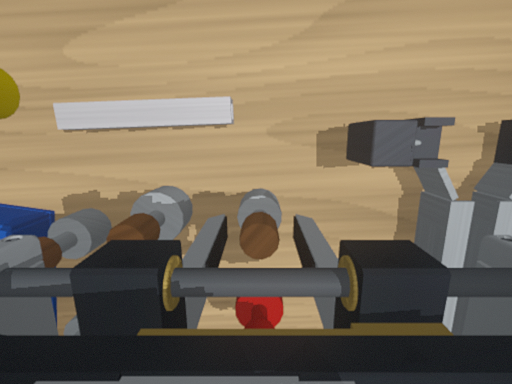

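Emit:
{"fn": "play_rows", "kwargs": {"motion": [0,0,-0.012,0.0087,-0.003,0,0,0,0,0,0,0,0,0,0,0,0,0,0,0,1,0,0,0,0,0,0,1,0,0,0,0,0,0,1,0,0,0,0,0,0,1], "newtons": 25}}

```text
clock: 6.0
eef_pos: [538.5, 52.8, 52.7]
eef_rot: [1.635, 1.568, 0.014]
wrist_force: [0.1, -0.6, -1.4]
finger_gap: 25.5
```

```bash
python3 - <<'E'
from h import *
p,Q,s=pose();print(p.round(1),s["finger_gap"]); delta(rk(-75,0,120),YAW)
E
```

```text
[538.5  52.8  52.7] 25.50536368605315
rot [-0.    -0.    -0.002] shift [-0.0672  0.0909  0.1764] rows>= 4.2
```

Emit:
{"fn": "play_rows", "kwargs": {"motion": [0,0,0,-0.035,0,0,1,0,0,0,-0.035,0,0,1,0,0,0,0,0.018,0.036,1,0,0,0,0,0.018,0.036,1,0,0,0,0,0.018,0.036,1,0,0,0,0,0.018,0.036,1,0,0,0,0,0.018,0.036,1,0,0,0,0,0,0,1]}}

```text
clock: 6.8
eef_pos: [620.7, -137.7, 124.3]
eef_rot: [-0.813, 1.57, -2.431]
wrist_force: [-0.2, 0.5, -2.2]
finger_gap: 25.4
```

```bash
python3 - <<'E'
from h import *
p,Q,s=pose();print(p.round(1),torack(p).round(1),s["finger_gap"]); delta(rk(-75,0,53),YAW)
im,d=camera("wrist");cv2.imwrite("pics/w3.png",im)
E
```

```text
[ 620.7 -137.7  124.3] [-76.    9.7 124.3] 25.387014106419212
rot [0.003 0.001 0.001] shift [ 0.0712 -0.0009 -0.0097] rows>= 1.4
```

View pics/w3.png

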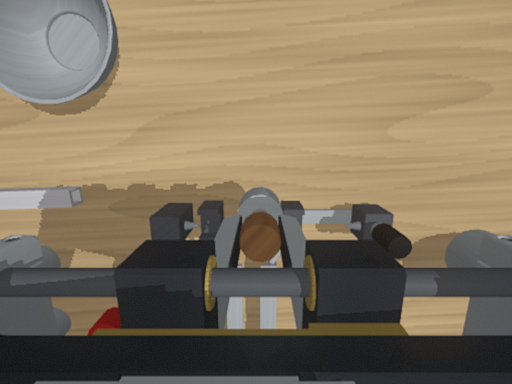

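Emit:
{"fn": "play_rows", "kwargs": {"motion": [0,0,0,0.0,0,-0.0097,1,0,0,0,0.025,0,0,1,0,0,0,0.025,0,0,1,0,0,0,0.015,0,0,1,0,0,0,0.003,0,0,1,0,0,0,0,0,0,1]}}

```text
clock: 7.45
eef_pos: [619.8, -117.7, 55.0]
eef_rot: [-2.288, 1.569, 2.384]
wrist_force: [0.6, 0.2, -1.9]
finger_gap: 25.9
```

```bash
python3 - <<'E'
from h import *
p,Q,s=pose();print(p.round(1),torack(p).round(1),s["finger_gap"]); delta(rk(-60,0,53.5),YAW)
E
```

```text
[ 619.8 -117.7   55. ] [-74.  -10.2  55. ] 25.9330560554573
rot [ 0.01  -0.001  0.001] shift [ 0.0015 -0.0141  0.0101] rows>= 0.3
```

Emit:
{"fn": "play_rows", "kwargs": {"motion": [0.01,0,0,0.001,-0.007,0.01,1,0,0,0,0,0,0,1,0,0,0,0,0,0,1,0,0,0,0,0,0,1]}}

```text
clock: 7.85
eef_pos: [612.7, -128.4, 57.1]
eef_rot: [1.645, 1.568, 0.022]
wrist_force: [0.9, 0.3, -1.6]
finger_gap: 26.1
```

```bash
python3 - <<'E'
from h import *
p,Q,s=pose();print(p.round(1),torack(p).round(1),s["finger_gap"]); delta(rk(-60,0,53.5),YAW)
E
```

```text
[ 612.7 -128.4   57.1] [-67.6   0.8  57.1] 26.09565672571203
rot [-0.001 -0.    -0.003] shift [ 0.0036 -0.0076 -0.0008] rows>= 0.2
```

Emit:
{"fn": "play_rows", "kwargs": {"motion": [0,0,-0.002,0.003,-0.008,-0.0008,1,0,0,0,0.001,-0.01,0,1,0,0,0,0.001,-0.01,0,1,0,0,0,0.001,-0.008,0,1,0,0,0,0.001,0,0,1]}}

```text
clock: 8.35
eef_pos: [577.8, -125.8, 53.2]
eef_rot: [1.46, 1.559, -0.163]
wrist_force: [1.1, 1.2, 1.4]
finger_gap: 25.4
```

```bash
python3 - <<'E'
from h import *
p,Q,s=pose();print(p.round(1),torack(p).round(1),s["finger_gap"],s["wrist_force"].round(1)); delta(rk(130,0,53),YAW)
E
```

```text
[ 577.8 -125.8   53.2] [-32.5  -0.   53.2] 25.39956401369283 [1.1 1.2 1.4]
rot [-0.001  0.001 -0.012] shift [-0.0017 -0.1625  0.0003] rows>= 3.2
```

Emit:
{"fn": "play_rows", "kwargs": {"motion": [0,0,-0.01,0,-0.008,0,1,0,0,-0.003,0,-0.008,0,1,0,0,-0.003,0,-0.008,0,1,0,0,-0.003,0,-0.008,0,1,0,0,-0.003,0,-0.008,0,1]}}

```text
clock: 8.85
eef_pos: [534.5, -123.4, 53.1]
eef_rot: [-1.448, 1.559, -3.07]
wrist_force: [1.0, -0.1, -0.9]
finger_gap: 25.5
```

```bash
python3 - <<'E'
from h import *
p,Q,s=pose();print(p.round(1),torack(p).round(1),s["finger_gap"],s["wrist_force"].round(1)); delta(rk(130,0,53),YAW)
im,d=camera("wrist");cv2.imwrite("pics/w4.png",im)
E
```

```text
[ 534.5 -123.4   53.1] [10.9 -0.3 53.1] 25.547041265870515 [ 1.  -0.1 -0.9]
rot [-0.001  0.001  0.012] shift [ 0.0016 -0.1191  0.0004] rows>= 2.4
```

View pics/w4.png

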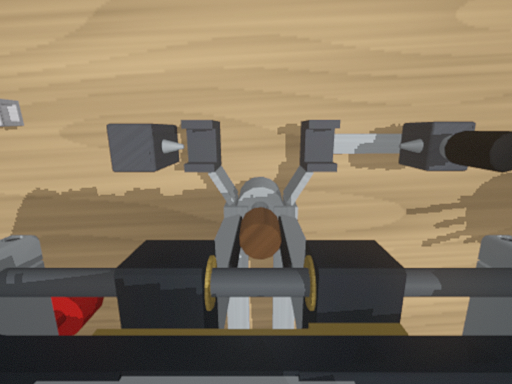

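Emit:
{"fn": "play_rows", "kwargs": {"motion": [0,0,0.01,0.001,-0.01,0,1,0,0,0,0,-0.012,0,1,0,0,0,0,-0.012,0,1,0,0,0,0,-0.012,0,1,0,0,0,0,-0.012,0,1,0,0,0,0,-0.012,0,1,0,0,0,0,-0.012,0,1,0,0,0,0,-0.012,0,1,0,0,0,0,-0.008,0,1,0,0,0,0,0,0,1]}}

```text
clock: 9.9
eef_pos: [427.5, -117.7, 52.5]
eef_rot: [0.814, 1.568, -0.808]
wrist_force: [-0.0, -0.3, 1.1]
finger_gap: 0.7
```

```bash
python3 - <<'E'
from h import *
p,Q,s=pose();print(p.round(1),torack(p).round(1),s["finger_gap"],s["wrist_force"].round(1)); delta(rk(134,0,53),YAW)
E
```

```text
[ 427.5 -117.7   52.5] [118.   -0.6  52.5] 0.7390161969412111 [-0.  -0.3  1.1]
rot [-0.002  0.002 -0.002] shift [-0.0006 -0.016   0.0006] rows>= 0.3
```

The grip slackened and the plunger slipped out of the fingers. I'll lift clear and look.

Emit:
{"fn": "play_rows", "kwargs": {"motion": [0,0,0,-0.04,0,0,1,0,0,0,-0.04,0,0,0,0,0,0,-0.02,0,0,0,0,0,0,0,0,0,0,0,0,0,0,0,0,0,0,0,0,0,0,0,0]}}

```text
clock: 10.5
eef_pos: [427.7, -117.4, 154.6]
eef_rot: [-0.737, 1.57, -2.36]
wrist_force: [0.9, -1.0, -0.3]
finger_gap: 37.4
```

```bash
cat >> h.py <<'E'
def look(name):
    P=camera_params("wrist"); im,d=camera("wrist"); cv2.imwrite(f"pics/{name}.png",im)
    w,m=cloud(P,d); return im,w,m
def knobs(w,m,lo=76):
    z=w[...,2]; mask=(z>lo)&(z<90)&m
    n,l,st,ce=cv2.connectedComponentsWithStats(mask.astype(np.uint8))
    for i in range(1,n):
        q=w[l==i]
        if len(q)>40:
            mid=(q.min(0)+q.max(0))/2; print("knob px",ce[i].round(0),"mid",mid.round(1),"ext",np.ptp(q,axis=0).round(0),"rack",torack(mid).round(1))
E
python3 - <<'E'
from h import *
p,Q,s=pose();print(p.round(1),torack(p).round(1),s["finger_gap"])
im,w,m=look("w5");knobs(w,m)
E
```

```text
[ 427.7 -117.4  154.6] [117.8  -0.8 154.6] 37.39281597103072
knob px [407.  20.] mid [ 581.4 -253.7   83. ] ext [20. 17. 14.] rack [-42.6 127.5  83. ]
knob px [260.  78.] mid [ 539.1 -124.    81. ] ext [25. 25. 10.] rack [ 6.2  0.1 81. ]
knob px [ 79. 185.] mid [451.7  57.2  80.7] ext [25. 26.  9.] rack [ 102.6 -176.5   80.7]
knob px [  3. 187.] mid [454.3 134.   80.1] ext [24. 11.  8.] rack [ 103.9 -253.3   80.1]
knob px [504. 231.] mid [ 381.6 -364.9   82.7] ext [ 7. 18. 13.] rack [151.4 248.6  82.7]
```

View pics/w5.png

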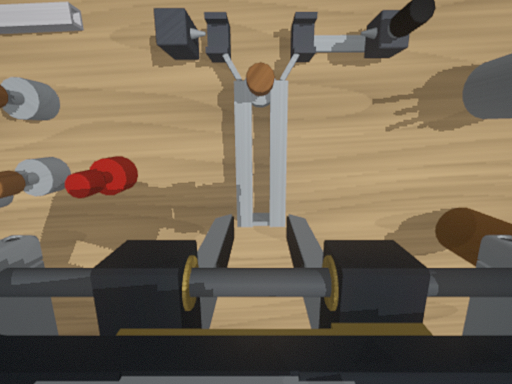

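```bash
python3 - <<'E'
from h import *
delta([539.1,-124,100],YAW)
E
```

```text
rot [-0.002  0.001  0.001] shift [0.0542 0.1119 0.0008] rows>= 2.5
```

Emit:
{"fn": "play_rows", "kwargs": {"motion": [0,0,0,0,0.036,0,0,0,0,0,0,0.036,0,0,0,0,0,0.01,0.036,0,0,0,0,0,0.025,0,0,0,0,0,0,0.02,0,0,0,0,0,0,0,0,0,0,0,0,0,0,0,0,0]}}

```text
clock: 11.25
eef_pos: [536.9, -122.3, 89.5]
eef_rot: [-1.721, 1.558, 2.939]
wrist_force: [0.0, 0.7, 0.1]
finger_gap: 46.8
```

```bash
python3 - <<'E'
from h import *
p,Q,s=pose();print(p.round(1),torack(p).round(1),s["finger_gap"])
delta([539.1,-124,51.5],YAW)
E
```

```text
[ 536.9 -122.3   89.5] [ 8.5 -1.5 89.5] 46.83371199439597
rot [-0.002 -0.002  0.012] shift [0.0379 0.0027 0.0017] rows>= 0.8
```

Emit:
{"fn": "play_rows", "kwargs": {"motion": [0,0,0.01,0.005,0.0027,0.0017,0,0,0,0,0.017,0,0,0,0,0,0,0.015,0,0,0,0,0,0,0,0,0,0,0,0,0,0,0,0,0]}}

```text
clock: 11.75
eef_pos: [541.3, -125.2, 55.0]
eef_rot: [1.644, 1.565, 0.02]
wrist_force: [1.1, -0.5, 0.9]
finger_gap: 47.0
```

```bash
python3 - <<'E'
from h import *
p,Q,s=pose();print(p.round(1),torack(p).round(1),s["finger_gap"])
delta([539.1,-124,51.5],YAW)
E
```

```text
[ 541.3 -125.2   55. ] [ 4.   1.2 55. ] 47.00510546873567
rot [-0.003 -0.    -0.006] shift [ 0.0035 -0.0022 -0.0011] rows>= 0.1
```

Emit:
{"fn": "play_rows", "kwargs": {"motion": [0,0,-0.005,0.003,-0.002,-0.001,0,0,0,0,0.001,0,0,0,0,0,0,0,0,0,1,0,0,0,0,0,0,1,0,0,0,0,0,0,1,0,0,0,0,0,0,1], "newtons": 40}}

```text
clock: 12.35
eef_pos: [540.3, -124.4, 53.5]
eef_rot: [1.455, 1.567, -0.169]
wrist_force: [0.3, 0.4, -2.8]
finger_gap: 25.4
```

Emit:
{"fn": "play_rows", "kwargs": {"motion": [0,0,0,0,-0.006,0,1,0,0,0,0,-0.008,0,1,0,0,0,0,-0.008,0,1]}}

```text
clock: 12.65
eef_pos: [517.7, -123.2, 53.5]
eef_rot: [1.443, 1.565, -0.181]
wrist_force: [1.4, 0.1, -0.5]
finger_gap: 25.3
```

```bash
python3 - <<'E'
from h import *
p,Q,s=pose();print(p.round(1),torack(p).round(1),s["finger_gap"])
delta(rk(134,0,52),YAW)
E
```

```text
[ 517.7 -123.2   53.5] [27.7  0.4 53.5] 25.272056015390813
rot [-0.003  0.001 -0.006] shift [ 9.000e-04 -1.063e-01 -1.000e-04] rows>= 2.1
```

Emit:
{"fn": "play_rows", "kwargs": {"motion": [0,0,-0.003,0,-0.01,0,1,0,0,0,0,-0.01,0,1,0,0,0,0,-0.01,0,1,0,0,0,0,-0.01,0,1,0,0,0,0,-0.01,0,1]}}

```text
clock: 13.15
eef_pos: [462.5, -120.2, 53.4]
eef_rot: [1.183, 1.569, -0.441]
wrist_force: [1.7, 0.5, -0.2]
finger_gap: 24.8
```

Emit:
{"fn": "play_rows", "kwargs": {"motion": [0,0,0,0,-0.01,0,1,0,0,0,0,-0.01,0,1,0,0,0,0,-0.01,0,1,0,0,0,0,-0.008,0,1,0,0,0,0,-0.004,0,1]}}

```text
clock: 13.65
eef_pos: [415.9, -117.7, 53.5]
eef_rot: [1.137, 1.569, -0.487]
wrist_force: [0.4, -0.0, -2.4]
finger_gap: 25.1
```

```bash
python3 - <<'E'
from h import *
p,Q,s=pose();print(p.round(1),torack(p).round(1),s["finger_gap"])
delta(rk(134,0,52),YAW)
E
```

```text
[ 415.9 -117.7   53.5] [129.6   0.   53.5] 25.075308889956595
rot [-0.003  0.001 -0.002] shift [ 0.0015 -0.0044  0.    ] rows>= 0.1
```

Emit:
{"fn": "play_rows", "kwargs": {"motion": [0,0,0,0,-0.004,0,1,0,0,0,0.001,0,0,1,0,0,0,0,0,0,0,0,0,0,0,0,0,0,0,0,0,0,0,0,0,0,0,0,-0.02,0,0,0,0,0,0,-0.035,0,0,0,0,0,0,-0.035,0,0,0,0,0,0,-0.035,0,0,0,0,0,0,0,0,0,0,0,0,0,0,0,0,0]}}

```text
clock: 14.75
eef_pos: [410.5, -117.1, 181.6]
eef_rot: [-1.724, 1.57, 2.936]
wrist_force: [0.1, -0.4, -0.3]
finger_gap: 47.2
```

```bash
python3 - <<'E'
from h import *
p,Q,s=pose();print(p.round(1),torack(p).round(1),s["finger_gap"])
im,d=camera("top");cv2.imwrite("pics/t2.png",im[100:300,60:400]);P=camera_params("top");w,m=cloud(P,d);knobs(w,m,70)
delta([526.9,211.6,130],YAW)
E
```

```text
[ 410.5 -117.1  181.6] [135.   -0.3 181.6] 47.21479181998508
knob px [ 12. 138.] mid [714.9 660.3  79.6] ext [71. 46. 19.] rack [-130.  -792.    79.6]
knob px [149. 160.] mid [650.9 270.5  79.1] ext [25. 22. 17.] rack [ -85.6 -399.5   79.1]
knob px [198. 200.] mid [541.8 135.2  82.4] ext [25. 24. 15.] rack [  16.5 -258.9   82.4]
knob px [383. 210.] mid [ 524.  -375.1   80.4] ext [60. 27. 19.] rack [  8.7 251.7  80.4]
knob px [170. 204.] mid [527.3 210.4  80.3] ext [25. 26. 17.] rack [  34.8 -333.3   80.3]
knob px [195. 232.] mid [455.1 138.9  80.1] ext [24. 23. 19.] rack [ 103.3 -258.3   80.1]
knob px [227. 233.] mid [451.9  55.7  81. ] ext [22. 24. 16.] rack [ 102.3 -174.9   81. ]
knob px [166. 239.] mid [434.5 215.8  81.2] ext [22. 23. 15.] rack [ 127.7 -334.    81.2]
knob px [379. 270.] mid [ 356.3 -357.5   79.7] ext [56. 22. 19.] rack [177.  242.5  79.7]
rot [-0.003 -0.     0.001] shift [ 0.0516  0.0986 -0.3345] rows>= 7.1
```

View pics/t2.png

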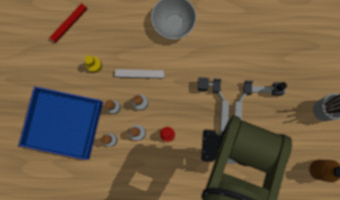

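Emit:
{"fn": "play_rows", "kwargs": {"motion": [0,0,0,0,0.01,-0.035,0,0,0,0,0,0.011,-0.04,0,0,0,0,0,0.011,-0.04,0,0,0,0,0,0.011,-0.04,0,0,0,0,0,0.011,-0.04,0,0,0,0,0,0.011,-0.04,0,0,0,0,0.01,0.011,-0.04,0,0,0,0,0.02,0.011,-0.03,0,0,0,0,0.02,0.006,-0.015,0,0,0,0,0,0,0,0,0,0,0,0,0,0,0,0,0,0,0,0,0,0]}}

```text
clock: 16.0
eef_pos: [518.4, 208.3, 113.4]
eef_rot: [-1.353, 1.548, -2.98]
wrist_force: [-0.1, 0.3, 0.5]
finger_gap: 46.8
```

```bash
python3 - <<'E'
from h import *
p,Q,s=pose();print(p.round(1),s["finger_gap"])
im,w,m=look("w6");knobs(w,m)
delta([526.9,211.6,65],YAW)
E
```

```text
[518.4 208.3 113.4] 46.84579770993202
knob px [157.  40.] mid [650.1 273.4  81. ] ext [25. 26. 10.] rack [ -84.7 -402.3   81. ]
knob px [345. 179.] mid [541.5 137.4  81.1] ext [26. 25. 10.] rack [  16.9 -261.1   81.1]
knob px [253. 201.] mid [527.9 212.6  80.8] ext [25. 25.  9.] rack [  34.3 -335.5   80.8]
knob px [253. 304.] mid [430.5 219.   82.3] ext [18. 25.  7.] rack [ 131.9 -337.    82.3]
rot [-0.006  0.005  0.022] shift [ 0.0485  0.0092 -0.0041] rows>= 1.0
```

View pics/w6.png

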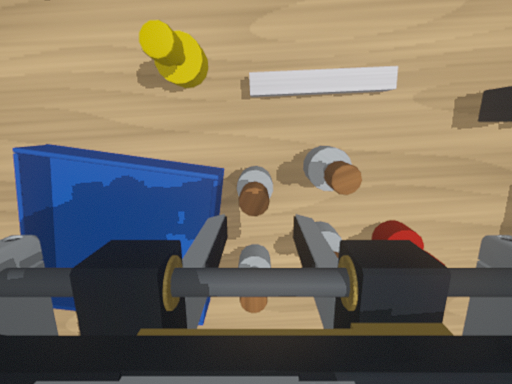

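Emit:
{"fn": "play_rows", "kwargs": {"motion": [-0.005,0.005,0.02,0.01,0.009,-0.004,0,0,0,0,0.018,0.001,0,0,0,0,0,0.015,0,0,0,0,0,0,0.003,0,0,0,0,0,0,0,0,0,0]}}

```text
clock: 16.55
eef_pos: [530.9, 208.4, 71.6]
eef_rot: [2.024, 1.564, 0.397]
wrist_force: [0.8, -0.7, 0.9]
finger_gap: 46.7
```

```bash
python3 - <<'E'
from h import *
p,Q,s=pose();print(p.round(1),s["finger_gap"])
delta([527.7,212.2,52.5],YAW)
E
```

```text
[530.9 208.4  71.6] 46.66389866752845
rot [-0.006 -0.003 -0.006] shift [ 0.0191 -0.0035 -0.0036] rows>= 0.4
```

Emit:
{"fn": "play_rows", "kwargs": {"motion": [-0.005,-0.003,-0.005,0.01,-0.003,-0.0036,0,0,0,0,0.008,0,0,0,0,0,0,0,0,0,0,0,0,0,0,0,0,0]}}

```text
clock: 16.95
eef_pos: [528.8, 212.3, 54.5]
eef_rot: [1.805, 1.567, 0.182]
wrist_force: [-0.6, -0.0, 0.4]
finger_gap: 47.2
```

```bash
python3 - <<'E'
from h import *
p,Q,s=pose();print(p.round(1),s["finger_gap"])
delta([527.7,212.2,53],YAW)
E
```

```text
[528.8 212.3  54.5] 47.17945219893047
rot [-0.001 -0.001 -0.004] shift [ 0.0015 -0.0011  0.0001] rows>= 0.0
```

Emit:
{"fn": "play_rows", "kwargs": {"motion": [0,0,-0.003,0.001,-0.001,0,0,0,0,0,0,0,0,1,0,0,0,0,0,0,1,0,0,0,0,0,0,1,0,0,0,0,0,0,1,0,0,0,-0.03,0,0,1,0,0,0,-0.035,0,0,1,0,0,0,-0.035,0.005,0.02,1,0,0,0,0,0.012,0.035,1,0,0,0,0,0.012,0.035,1,0,0,0,0,0.012,0.035,1,0,0,0,0,0.012,0.035,1,0,0,0,0,0.012,0.035,1,0,0,0,0,0.012,0.035,1,0,0,0,0,0.012,0.035,1,0,0,0,0,0.012,0.03,1,0,0,0,0,0.006,0.015,1,0,0,0,0,0,0,1,0,0,0,0,0,0,1]}}

```text
clock: 18.85
eef_pos: [619.5, -114.3, 154.5]
eef_rot: [-1.591, 1.565, 3.072]
wrist_force: [-0.7, -0.1, -2.4]
finger_gap: 25.4
```

```bash
python3 - <<'E'
from h import *
p,Q,s=pose();print(p.round(1),torack(p).round(1),s["finger_gap"])
delta(rk(-75,0,60),YAW)
E
```

```text
[ 619.5 -114.3  154.5] [-73.6 -13.6 154.5] 25.37068984740943
rot [ 0.001 -0.     0.006] shift [0.0945 0.0019 0.0136] rows>= 1.9
```

Emit:
{"fn": "play_rows", "kwargs": {"motion": [0,0,0.005,0.005,0.002,0.012,1,0,0,0,0.03,0,0,1,0,0,0,0.03,0,0,1,0,0,0,0.02,0,0,1,0,0,0,0.005,0,0,1,0,0,0,0,0,0,1,0,0,0,0,0,0,1]}}

```text
clock: 19.55
eef_pos: [621.2, -123.3, 62.7]
eef_rot: [1.518, 1.568, -0.094]
wrist_force: [1.0, -0.2, -1.7]
finger_gap: 25.2
```

```bash
python3 - <<'E'
from h import *
p,Q,s=pose();print(p.round(1),torack(p).round(1),s["finger_gap"])
delta(rk(-65,0,54.5),YAW)
E
```

```text
[ 621.2 -123.3   62.7] [-75.8  -4.7  62.7] 25.159956996205302
rot [ 0.008  0.    -0.003] shift [ 0.0081 -0.0108  0.0046] rows>= 0.3
```

Emit:
{"fn": "play_rows", "kwargs": {"motion": [0.008,0,-0.003,0.005,-0.005,0.0045,1,0,0,0,0.004,-0.004,0,1,0,0,0,0.001,0,0,1,0,0,0,0,0,0,1]}}

```text
clock: 19.95
eef_pos: [612.3, -128.1, 54.8]
eef_rot: [1.307, 1.567, -0.315]
wrist_force: [-0.4, 0.1, -1.8]
finger_gap: 25.3
```

```bash
python3 - <<'E'
from h import *
p,Q,s=pose();print(p.round(1),torack(p).round(1),s["finger_gap"])
delta(rk(-35,0,54),YAW)
E
```

```text
[ 612.3 -128.1   54.8] [-67.1   0.5  54.8] 25.29775566399687
rot [-0.     0.001 -0.004] shift [ 0.0007 -0.0321 -0.0005] rows>= 0.6
```

Emit:
{"fn": "play_rows", "kwargs": {"motion": [0,0,-0.003,0.0005,-0.009,-0.0005,1,0,0,0,0,-0.009,0,1,0,0,0,0,-0.009,0,1,0,0,0,0,-0.009,0,1,0,0,0,0,0,0,1]}}

```text
clock: 20.45
eef_pos: [572.9, -125.4, 54.7]
eef_rot: [0.75, 1.569, -0.871]
wrist_force: [-0.2, -0.2, -2.9]
finger_gap: 25.3
```

```bash
python3 - <<'E'
from h import *
p,Q,s=pose();print(p.round(1),torack(p).round(1),s["finger_gap"])
delta(rk(30,0,53.7),YAW)
E
```

```text
[ 572.9 -125.4   54.7] [-27.6  -0.2  54.7] 25.319288984063807
rot [-0.     0.001 -0.001] shift [ 0.0009 -0.0576  0.0002] rows>= 1.2
```

Emit:
{"fn": "play_rows", "kwargs": {"motion": [0,0,0,0.0007,-0.009,0,1,0,0,0,0,-0.009,0,1,0,0,0,0,-0.009,0,1,0,0,0,0,-0.009,0,1]}}

```text
clock: 20.85
eef_pos: [535.6, -123.5, 54.5]
eef_rot: [1.057, 1.568, -0.564]
wrist_force: [-0.7, -0.0, -2.3]
finger_gap: 25.4
```

Emit:
{"fn": "play_rows", "kwargs": {"motion": [0,0,0,0,-0.009,0,1,0,0,0,0,-0.009,0,1,0,0,0,0,-0.009,0,1,0,0,0,0,-0.009,0,1]}}

```text
clock: 21.25
eef_pos: [496.5, -121.5, 54.6]
eef_rot: [1.09, 1.567, -0.531]
wrist_force: [-0.1, -0.4, -2.8]
finger_gap: 25.3
```

Emit:
{"fn": "play_rows", "kwargs": {"motion": [0,0,0,0,-0.009,0,1,0,0,0,0,-0.009,0,1,0,0,0,0,-0.009,0,1,0,0,0,0,0,0,1]}}

```text
clock: 21.65
eef_pos: [466.1, -120.0, 54.6]
eef_rot: [1.068, 1.567, -0.553]
wrist_force: [0.9, -0.5, -2.6]
finger_gap: 25.3
```

```bash
python3 - <<'E'
from h import *
p,Q,s=pose();print(p.round(1),torack(p).round(1),s["finger_gap"])
delta(rk(96,0,53.7),YAW)
E
```

```text
[ 466.1 -120.    54.6] [79.3 -0.2 54.6] 25.282591390892584
rot [-0.     0.002 -0.003] shift [ 0.0009 -0.0167  0.0002] rows>= 0.3
```

Emit:
{"fn": "play_rows", "kwargs": {"motion": [0,0,0,0,-0.008,0,1,0,0,0,0,-0.008,0,1,0,0,0,0.001,0,0,1,0,0,0,0,0,0,1,0,0,0,0,0,0,0,0,0,0,0,0,0,0,0,0,0,0,0,0,0,0,0,0,-0.02,0,0,0,0,0,0,-0.035,0,0,0,0,0,0,-0.035,0,0,0,0,0,0,-0.035,0,0,0,0,0,0,0,0,0,0,0,0,0,0,0,0,0]}}

```text
clock: 22.95
eef_pos: [449.1, -118.9, 183.4]
eef_rot: [1.14, 1.566, -0.481]
wrist_force: [0.0, 0.2, -0.0]
finger_gap: 46.9
```

```bash
python3 - <<'E'
from h import *
p,Q,s=pose();print(p.round(1),torack(p).round(1),s["finger_gap"])
im,w,m=look("w7");knobs(w,m)
delta([434.5,218,130],YAW)
E
```

```text
[ 449.1 -118.9  183.4] [ 96.4  -0.4 183.4] 46.93846863064721
knob px [387.  56.] mid [ 582.3 -253.6   83. ] ext [21. 16. 14.] rack [-43.4 127.4  83. ]
knob px [ 4. 80.] mid [579.3 129.9  80.4] ext [23. 12.  9.] rack [ -21.2 -255.4   80.4]
knob px [499. 110.] mid [ 525.  -372.2   83. ] ext [64. 26. 14.] rack [  7.9 248.7  83. ]
knob px [260. 194.] mid [ 449.1 -119.4   80.7] ext [25. 25.  9.] rack [96.3 -0.  80.7]
knob px [ 22. 200.] mid [455.3 141.7  80.8] ext [25. 26. 10.] rack [ 103.3 -261.    80.8]
knob px [ 99. 199.] mid [451.5  57.   81.1] ext [25. 26. 10.] rack [ 102.7 -176.3   81.1]
knob px [259. 227.] mid [ 410.8 -116.8   80.9] ext [25. 25. 10.] rack [134.7  -0.7  80.9]
knob px [467. 252.] mid [ 366.3 -358.1   83. ] ext [37. 27. 14.] rack [167.1 242.6  83. ]
rot [-0.     0.002 -0.004] shift [ 0.0527 -0.0319 -0.3359] rows>= 6.8
```

View pics/w7.png

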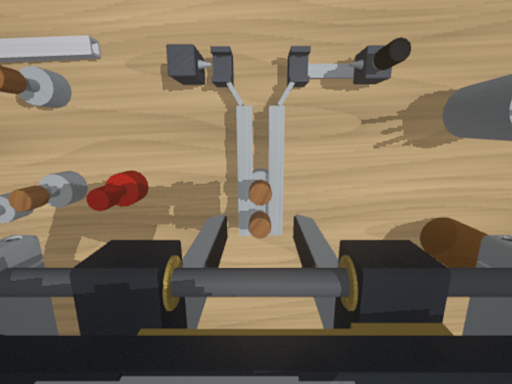

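Emit:
{"fn": "play_rows", "kwargs": {"motion": [0,0,0,0,-0.004,-0.035,0,0,0,0,0,-0.004,-0.04,0,0,0,0,0,-0.004,-0.04,0,0,0,0,0,-0.004,-0.04,0,0,0,0,0,-0.004,-0.04,0,0,0,0,0,-0.004,-0.04,0,0,0,0,0,-0.004,-0.04,0,0,0,0,0.02,-0.003,-0.035,0,0,0,0,0.015,0,-0.017,0,0,0,0,0,0,0,0,0,0,0,0,0,0,0,0,0,0,0,0,0,0]}}

```text
clock: 24.2
eef_pos: [428.9, 219.7, 133.2]
eef_rot: [-1.166, 1.554, -2.789]
wrist_force: [0.5, -0.8, -0.2]
finger_gap: 47.2
```

```bash
python3 - <<'E'
from h import *
p,Q,s=pose();print(p.round(1),s["finger_gap"])
im,w,m=look("w8");knobs(w,m,78)
delta([434.5,218,70],YAW)
E
```

```text
[428.9 219.7 133.2] 47.16734828035328
knob px [354.  13.] mid [577.5 138.6  82.1] ext [20. 25.  8.] rack [ -18.9 -264.1   82.1]
knob px [441. 171.] mid [451.7  58.6  81.9] ext [25. 26.  8.] rack [ 102.7 -177.8   81.9]
knob px [345. 172.] mid [455.1 143.1  82. ] ext [25. 25.  8.] rack [ 103.5 -262.5   82. ]
knob px [260. 199.] mid [434.5 218.8  82. ] ext [25. 25.  8.] rack [ 127.8 -337.    82. ]
rot [-0.003  0.006  0.015] shift [0.0633 0.0065 0.0008] rows>= 1.3
```

View pics/w8.png

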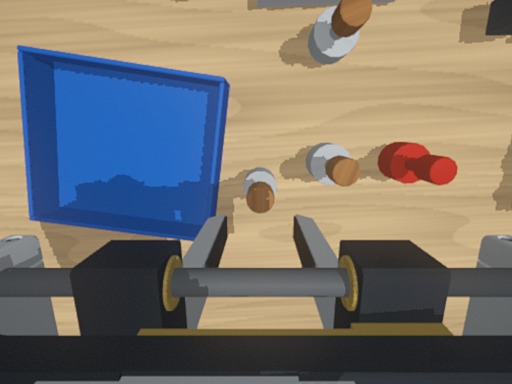

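Emit:
{"fn": "play_rows", "kwargs": {"motion": [-0.003,0.005,0.014,0.01,0.006,0.0005,0,0,0,0,0.025,0,0,0,0,0,0,0.025,0,0,0,0,0,0,0.01,0,0,0,0,0,0,0,0,0,0,0,0,0,0,0,0,0]}}

```text
clock: 24.85
eef_pos: [438.5, 215.0, 65.8]
eef_rot: [1.833, 1.564, 0.205]
wrist_force: [-0.6, -0.4, 0.1]
finger_gap: 46.5
```

```bash
python3 - <<'E'
from h import *
p,Q,s=pose();print(p.round(1),s["finger_gap"])
delta([434.5,218.6,54],YAW)
E
```

```text
[438.5 215.   65.8] 46.51688141678844
rot [-0.006 -0.002 -0.007] shift [ 0.0118 -0.0043 -0.0034] rows>= 0.3
```

Emit:
{"fn": "play_rows", "kwargs": {"motion": [-0.005,-0.002,-0.006,0.008,-0.004,-0.0034,0,0,0,0,0.004,0,0,0,0,0,0,0,0,0,0,0,0,0,0,0,0,0]}}

```text
clock: 25.25
eef_pos: [435.6, 219.3, 55.3]
eef_rot: [1.905, 1.567, 0.283]
wrist_force: [1.2, 0.2, 0.8]
finger_gap: 47.1
```

```bash
python3 - <<'E'
from h import *
p,Q,s=pose();print(p.round(1),s["finger_gap"])
delta([434.5,218.6,54],YAW)
print(rk(-75,0,0)-p, np.array([1]))
E
```

```text
[435.6 219.3  55.3] 47.086161841683335
rot [-0.001 -0.001 -0.004] shift [ 0.0013 -0.0011  0.0008] rows>= 0.0
[ 184.61112577 -347.2603615   -55.33399723] [1]
```

Emit:
{"fn": "play_rows", "kwargs": {"motion": [0,0,-0.003,0.001,-0.001,0.0005,0,0,0,0,0,0,0,1,0,0,0,0,0,0,1,0,0,0,0,0,0,1,0,0,0,0,0,0,1,0,0,0,-0.03,0,0,1,0,0,0,-0.035,0,0,1,0,0,0,-0.035,0.01,0.02,1,0,0,0,0,0.022,0.036,1,0,0,0,0,0.022,0.036,1,0,0,0,0,0.022,0.036,1,0,0,0,0,0.022,0.036,1,0,0,0,0,0.022,0.036,1,0,0,0,0,0.022,0.036,1,0,0,0,0,0.022,0.036,1,0,0,0,0,0.022,0.036,1,0,0,0,0,0.01,0.02,1,0,0,0,0,0,0,1,0,0,0,0,0,0,1]}}

```text
clock: 27.15
eef_pos: [617.1, -133.0, 153.7]
eef_rot: [-1.653, 1.564, 3.011]
wrist_force: [-0.8, -0.6, -1.9]
finger_gap: 25.1
```

```bash
python3 - <<'E'
from h import *
p,Q,s=pose();print(p.round(1),torack(p).round(1),s["finger_gap"])
delta(rk(-75,0,60),YAW)
E
```

```text
[ 617.1 -133.   153.7] [-72.2   5.2 153.7] 25.050669996882604
rot [ 0.001 -0.001  0.007] shift [ 0.0937  0.0035 -0.0051] rows>= 1.9
```

Emit:
{"fn": "play_rows", "kwargs": {"motion": [0,0,0.005,0.005,0.003,-0.005,1,0,0,0,0.03,0,0,1,0,0,0,0.03,0,0,1,0,0,0,0.023,0,0,1,0,0,0,0.005,0,0,1,0,0,0,0,0,0,1,0,0,0,0,0,0,1]}}

```text
clock: 27.85
eef_pos: [620.4, -119.4, 59.1]
eef_rot: [2.263, 1.569, 0.65]
wrist_force: [0.1, -1.1, -1.9]
finger_gap: 25.3
```

```bash
python3 - <<'E'
from h import *
p,Q,s=pose();print(p.round(1),torack(p).round(1),s["finger_gap"])
delta(rk(-66,0,54.8),YAW)
E
```

```text
[ 620.4 -119.4   59.1] [-74.8  -8.5  59.1] 25.322168948942593
rot [ 0.008 -0.001 -0.001] shift [ 0.0043 -0.0088  0.0085] rows>= 0.3
```

Emit:
{"fn": "play_rows", "kwargs": {"motion": [0.008,0,-0.001,0.004,-0.004,0.0085,1,0,0,0,0.002,-0.003,0,1,0,0,0,0.001,0,0,1,0,0,0,0,0,0,1]}}

```text
clock: 28.25
eef_pos: [613.8, -128.4, 55.2]
eef_rot: [1.622, 1.565, 0.001]
wrist_force: [0.4, 0.6, -2.8]
finger_gap: 25.1
```

```bash
python3 - <<'E'
from h import *
p,Q,s=pose();print(p.round(1),torack(p).round(1),s["finger_gap"])
delta(rk(-35,0,55),YAW)
E
```

```text
[ 613.8 -128.4   55.2] [-68.6   0.8  55.2] 25.12795810556892
rot [-0.    -0.    -0.005] shift [-0.     -0.0336 -0.0007] rows>= 0.7
```

Emit:
{"fn": "play_rows", "kwargs": {"motion": [0,0,-0.004,0,-0.009,-0.0007,1,0,0,0,0,-0.009,0,1,0,0,0,0,-0.009,0,1,0,0,0,0,-0.009,0,1]}}

```text
clock: 28.65
eef_pos: [575.4, -125.7, 55.1]
eef_rot: [1.56, 1.569, -0.061]
wrist_force: [0.9, 0.2, -2.3]
finger_gap: 25.4
```

Emit:
{"fn": "play_rows", "kwargs": {"motion": [0,0,0,0,-0.009,0,1,0,0,0,0,-0.009,0,1,0,0,0,0,-0.009,0,1,0,0,0,0,0,0,1]}}

```text
clock: 29.05
eef_pos: [544.0, -124.0, 55.2]
eef_rot: [1.393, 1.57, -0.229]
wrist_force: [-0.2, -0.2, -3.6]
finger_gap: 25.5
```

```bash
python3 - <<'E'
from h import *
p,Q,s=pose();print(p.round(1),torack(p).round(1),s["finger_gap"])
delta(rk(58,0,54.5),YAW)
E
```

```text
[ 544.  -124.    55.2] [ 1.3 -0.2 55.2] 25.49014816688261
rot [-0.  0. -0.] shift [ 0.0007 -0.0567  0.0002] rows>= 1.1
```

Emit:
{"fn": "play_rows", "kwargs": {"motion": [0,0,0,0.0005,-0.009,0,1,0,0,0,0,-0.009,0,1,0,0,0,0,-0.009,0,1,0,0,0,0,-0.009,0,1]}}

```text
clock: 29.45
eef_pos: [505.9, -122.0, 54.8]
eef_rot: [1.327, 1.569, -0.295]
wrist_force: [1.5, -0.2, -2.9]
finger_gap: 25.7
```

Emit:
{"fn": "play_rows", "kwargs": {"motion": [0,0,0,0,-0.008,0,1,0,0,0,0,-0.006,0,1,0,0,0,0,-0.002,0,1,0,0,0,0.001,0,0,1,0,0,0,0,0,0,0,0,0,0,0,0,0,0,0,0,0,0,0,0,0,0,0,0,-0.02,0,0,0,0,0,0,-0.035,0,0,0,0,0,0,-0.035,0,0,0,0,0,0,-0.035,0,0,0,0,0,0,0,0,0,0,0,0,0,0,0,0,0]}}

```text
clock: 30.75
eef_pos: [488.3, -121.2, 184.0]
eef_rot: [1.346, 1.568, -0.275]
wrist_force: [0.1, 0.6, -0.6]
finger_gap: 46.9
```

```bash
python3 - <<'E'
from h import *
p,Q,s=pose();print(p.round(1),torack(p).round(1),s["finger_gap"])
im,w,m=look("w9");knobs(w,m)
delta([455.1,142.5,130],YAW)
E
```

```text
[ 488.3 -121.2  184. ] [ 57.1  -0.2 184. ] 46.86155738491565
knob px [382.  97.] mid [ 582.2 -251.    83. ] ext [20. 11. 14.] rack [-43.2 124.8  83. ]
knob px [  8. 119.] mid [580.5 133.2  80.9] ext [25. 18. 10.] rack [ -22.2 -258.9   80.9]
knob px [492. 144.] mid [ 525.9 -373.6   83. ] ext [68. 29. 14.] rack [  6.8 250.1  83. ]
knob px [507. 158.] mid [ 514.  -382.    84.6] ext [ 6.  4. 10.] rack [ 18.3 259.   84.6]
knob px [259. 195.] mid [ 487.  -121.4   81.1] ext [25. 25. 10.] rack [58.4  0.1 81.1]
knob px [259. 227.] mid [ 449.6 -119.5   81. ] ext [24. 24. 10.] rack [95.8  0.1 81. ]
knob px [104. 232.] mid [451.9  56.7  81. ] ext [25. 25. 10.] rack [ 102.4 -176.    81. ]
knob px [ 30. 230.] mid [456.7 141.3  80.9] ext [23. 26. 10.] rack [ 101.8 -260.7   80.9]
knob px [259. 258.] mid [ 412.4 -117.4   81. ] ext [22. 25. 10.] rack [ 1.331e+02 -1.000e-01  8.100e+01]
knob px [455. 302.] mid [ 344.4 -349.2   82.7] ext [18.  8. 13.] rack [189.4 234.8  82.7]
rot [-0.     0.001 -0.003] shift [ 0.0538 -0.0467 -0.2617] rows>= 5.4
```

View pics/w9.png

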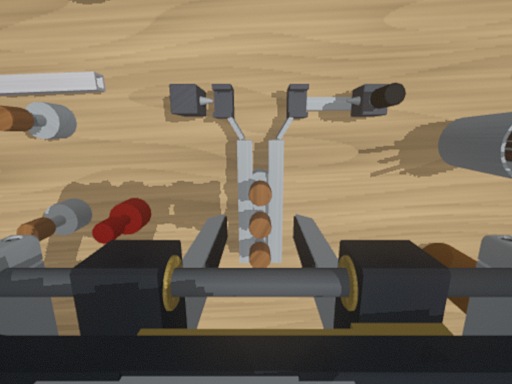

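Three plungers are in, with knobs at (260,192), (260,225) and (259,257). Next is plunger1, which looks thick. I'll try it in the mouth.

Emit:
{"fn": "play_rows", "kwargs": {"motion": [0,0,0,0,-0.006,-0.03,0,0,0,0,0,-0.007,-0.039,0,0,0,0,0,-0.007,-0.039,0,0,0,0,0,-0.007,-0.039,0,0,0,0,0,-0.007,-0.039,0,0,0,0,0.02,-0.007,-0.039,0,0,0,0,0.02,-0.004,-0.025,0,0,0,0,0.01,-0.001,-0.01,0,0,0,0,0,0,0,0,0,0,0,0,0,0,0,0,0,0,0,0,0,0]}}

```text
clock: 31.9
eef_pos: [451.2, 147.8, 122.9]
eef_rot: [-1.343, 1.559, -2.967]
wrist_force: [-0.1, 0.2, 0.9]
finger_gap: 47.0
```

```bash
python3 - <<'E'
from h import *
p,Q,s=pose();print(p.round(1),s["finger_gap"])
im,w,m=look("w10");knobs(w,m,78)
delta([455.1,142.5,68],YAW)
E
```

```text
[451.2 147.8 122.9] 47.04107515598415
knob px [262.  43.] mid [580.1 138.4  82.1] ext [25. 25.  8.] rack [ -21.6 -264.    82.1]
knob px [363. 203.] mid [451.7  57.9  81.9] ext [25. 25.  8.] rack [ 102.7 -177.1   81.9]
knob px [265. 204.] mid [455.4 142.1  81.9] ext [25. 25.  8.] rack [ 103.1 -261.5   81.9]
rot [-0.004  0.002  0.011] shift [0.055  0.0046 0.0049] rows>= 1.1
```

Emit:
{"fn": "play_rows", "kwargs": {"motion": [-0.004,0.002,0.01,0.008,0.004,0.005,0,0,0,0,0.02,0,0,0,0,0,0,0.02,0,0,0,0,0,0,0.008,0,0,0,0,0,0,0,0,0,0,0,0,0,0,0,0,0]}}

```text
clock: 32.55
eef_pos: [458.1, 138.1, 66.7]
eef_rot: [1.718, 1.564, 0.093]
wrist_force: [0.2, -0.5, 0.3]
finger_gap: 46.9
```

```bash
python3 - <<'E'
from h import *
p,Q,s=pose();print(p.round(1),s["finger_gap"])
delta([455.4,142.2,54],YAW)
E
```

```text
[458.1 138.1  66.7] 46.938001646672525
rot [-0.004 -0.001 -0.006] shift [ 0.0126 -0.003  -0.0039] rows>= 0.3
```

Emit:
{"fn": "play_rows", "kwargs": {"motion": [-0.004,-0.001,-0.006,0.008,-0.003,-0.0039,0,0,0,0,0.005,0,0,0,0,0,0,0,0,0,0,0,0,0,0,0,0,0]}}

```text
clock: 32.95
eef_pos: [456.1, 142.7, 54.2]
eef_rot: [1.794, 1.568, 0.174]
wrist_force: [-0.8, -0.5, -1.0]
finger_gap: 47.0
```

Emit:
{"fn": "play_rows", "kwargs": {"motion": [0,0,-0.003,0.001,0,0,1,0,0,0,0,0,0,1,0,0,0,0,0,0,1,0,0,0,0,0,0,1,0,0,0,-0.03,0,0,1,0,0,0,-0.035,0,0,1,0,0,0,-0.035,0.01,0.015,1,0,0,0,0,0.023,0.034,1,0,0,0,0,0.023,0.034,1,0,0,0,0,0.023,0.034,1,0,0,0,0,0.023,0.034,1,0,0,0,0,0.023,0.034,1,0,0,0,0,0.023,0.034,1,0,0,0,0,0.015,0.022,1,0,0,0,0,0.01,0.012,1,0,0,0,0,0,0,1,0,0,0,0,0,0,1]}}

```text
clock: 34.65
eef_pos: [620.4, -129.4, 154.8]
eef_rot: [-1.645, 1.566, 3.02]
wrist_force: [-0.6, 0.6, -1.9]
finger_gap: 25.3
```

```bash
python3 - <<'E'
from h import *
p,Q,s=pose();print(p.round(1),torack(p).round(1),s["finger_gap"])
delta(rk(-75,0,60),YAW)
E
```

```text
[ 620.4 -129.4  154.8] [-75.2   1.4 154.8] 25.330168407826722
rot [ 0.003 -0.     0.004] shift [ 0.0948  0.0002 -0.0014] rows>= 1.9
```

Emit:
{"fn": "play_rows", "kwargs": {"motion": [0,0,0.004,0.005,0,-0.001,1,0,0,0,0.03,0,0,1,0,0,0,0.03,0,0,1,0,0,0,0.025,0,0,1,0,0,0,0.006,0,0,1,0,0,0,0,0,0,1,0,0,0,0,0,0,1]}}

```text
clock: 35.35
eef_pos: [619.3, -122.4, 57.8]
eef_rot: [1.64, 1.567, 0.027]
wrist_force: [0.8, -0.6, -1.8]
finger_gap: 25.3
```

```bash
python3 - <<'E'
from h import *
p,Q,s=pose();print(p.round(1),torack(p).round(1),s["finger_gap"])
delta(rk(-65,0,54.5),YAW)
E
```

```text
[ 619.3 -122.4   57.8] [-73.8  -5.5  57.8] 25.314330199667936
rot [ 0.008 -0.    -0.003] shift [ 0.0033 -0.0089  0.0054] rows>= 0.2
```

Emit:
{"fn": "play_rows", "kwargs": {"motion": [0.008,0,-0.003,0.004,-0.004,0.0055,1,0,0,0,0.001,-0.004,0,1,0,0,0,0.001,0,0,1,0,0,0,0,0,0,1]}}

```text
clock: 35.75
eef_pos: [611.6, -128.2, 54.9]
eef_rot: [1.409, 1.566, -0.212]
wrist_force: [-0.2, 0.5, -2.1]
finger_gap: 25.2
```

Emit:
{"fn": "play_rows", "kwargs": {"motion": [0,0,-0.002,0.0005,-0.009,-0.0005,1,0,0,0,0,-0.009,0,1,0,0,0,0,-0.009,0,1,0,0,0,0,0,0,1]}}

```text
clock: 36.15
eef_pos: [582.1, -126.2, 54.5]
eef_rot: [1.303, 1.568, -0.318]
wrist_force: [-0.0, -0.2, -2.1]
finger_gap: 25.2
```

```bash
python3 - <<'E'
from h import *
p,Q,s=pose();print(p.round(1),torack(p).round(1),s["finger_gap"],s["wrist_force"])
delta(rk(-25,0,54.5),YAW)
E
```

```text
[ 582.1 -126.2   54.5] [-36.9   0.1  54.5] 25.19294056380473 [-0.03135167 -0.18124817 -2.09347119]
rot [-0.     0.001 -0.003] shift [-0.     -0.0119 -0.0001] rows>= 0.2
```

Emit:
{"fn": "play_rows", "kwargs": {"motion": [0,0,-0.002,0,-0.006,0,1,0,0,0,0,-0.006,0,1,0,0,0,0,-0.005,0,1,0,0,0,0,-0.004,0,1]}}

```text
clock: 36.55
eef_pos: [559.7, -125.0, 54.7]
eef_rot: [1.0, 1.569, -0.621]
wrist_force: [-0.1, 0.6, -1.4]
finger_gap: 25.1
```

Emit:
{"fn": "play_rows", "kwargs": {"motion": [0,0,0,0,-0.004,0,1,0,0,0,0,-0.004,0,1]}}

```text
clock: 36.75
eef_pos: [553.2, -124.7, 55.4]
eef_rot: [1.373, 1.563, -0.249]
wrist_force: [10.8, 0.1, -5.9]
finger_gap: 25.1
```

```bash
python3 - <<'E'
from h import *
p,Q,s=pose();print(p.round(1),torack(p).round(1),s["finger_gap"],s["wrist_force"].round(1))
im,w,m=look("w11")
E
```

```text
[ 553.2 -124.7   55.4] [-7.9  0.1 55.4] 25.085088565486085 [10.8  0.1 -5.9]
```

View pics/w11.png

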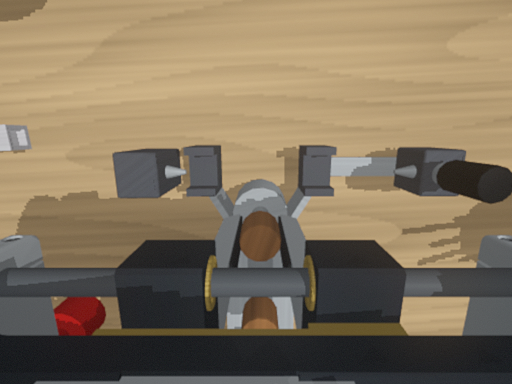

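The body stopped in the flare at rack x -8 with 11 N against it. That is where a 44 mm body should touch, so it goes in the basket.

Emit:
{"fn": "play_rows", "kwargs": {"motion": [0,0,0,0,0.015,0,1,0,0,0,0,0.022,0,1,0,0,0,0,0.022,0,1,0,0,0,-0.03,0.005,0,1,0,0,0,-0.04,0,0,1,0,0,0,-0.035,0,0,1,0,0,0,0,0,0,1,0,0,0,0,0,0,1]}}

```text
clock: 37.6
eef_pos: [616.6, -127.7, 162.7]
eef_rot: [1.363, 1.566, -0.259]
wrist_force: [0.4, 0.8, -2.4]
finger_gap: 25.2
```

```bash
python3 - <<'E'
from h import *
p,Q,s=pose();print(p.round(1),torack(p).round(1),s["finger_gap"],s["wrist_force"].round(1))
delta([500,340,160],YAW)
E
```

```text
[ 616.6 -127.7  162.7] [-7.140e+01 -1.000e-01  1.627e+02] 25.229526977443946 [ 0.4  0.8 -2.4]
rot [-0.     0.001 -0.004] shift [ 0.0017 -0.1401 -0.4612] rows>= 9.6
```

Emit:
{"fn": "play_rows", "kwargs": {"motion": [0,0,-0.003,0,-0.009,-0.03,1,0,0,0,0,-0.012,-0.039,1,0,0,0,0,-0.012,-0.039,1,0,0,0,0,-0.012,-0.039,1,0,0,0,0,-0.012,-0.039,1,0,0,0,0,-0.012,-0.039,1,0,0,0,0,-0.012,-0.039,1,0,0,0,0,-0.012,-0.039,1,0,0,0,0,-0.012,-0.039,1,0,0,0,0,-0.012,-0.039,1,0,0,0,0,-0.012,-0.039,1,0,0,0,0,-0.01,-0.028,1,0,0,0,0,-0.004,-0.01,1,0,0,0,0,0,0,1,0,0,0,0,0,0,1,0,0,0,0,0,0,1]}}

```text
clock: 39.2
eef_pos: [484.5, 349.4, 141.5]
eef_rot: [-1.178, 1.544, -2.804]
wrist_force: [-0.9, -0.7, -1.9]
finger_gap: 25.4
```

```bash
python3 - <<'E'
from h import *
p,Q,s=pose();print(p.round(1),s["finger_gap"],s["wrist_force"].round(1),s["joints"].round(2))
im,w,m=look("w12")
z=w[...,2]; q=w[m&(z>2)&(z<8)&(w[...,0]>380)&(w[...,0]<600)&(w[...,1]>240)&(w[...,1]<480)]
print(cv2.minAreaRect(q[:,:2].astype(np.float32)))
delta([500,345,61],YAW)
E
```

```text
[484.5 349.4 141.5] 25.435179365099522 [-0.9 -0.7 -1.9] [0.56 0.48 1.43 0.01 1.26 2.18]
((504.3763732910156, 374.39129638671875), (229.19259643554688, 202.86447143554688), 78.47130584716797)
rot [-0.005  0.01   0.025] shift [0.0802 0.0176 0.0026] rows>= 1.6
```

View pics/w12.png

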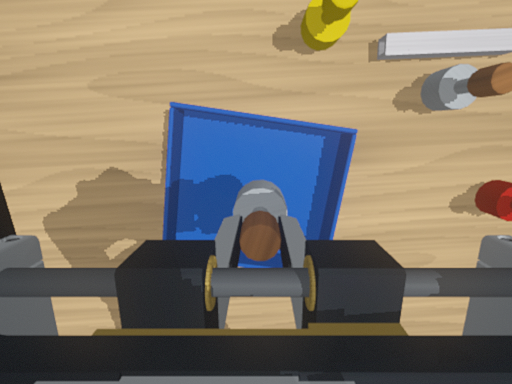

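Emit:
{"fn": "play_rows", "kwargs": {"motion": [-0.005,0.01,0.024,0.005,0.015,0,1,0,0,0,0.02,0.01,0,1,0,0,0,0.025,0,0,1,0,0,0,0.02,0,0,1,0,0,0,0,0,0,1,0,0,0,0,0,0,1,0,0,0,0,0,0,1]}}

```text
clock: 39.95
eef_pos: [514.7, 341.9, 72.2]
eef_rot: [2.022, 1.566, 0.393]
wrist_force: [-0.1, 0.3, -1.8]
finger_gap: 25.2
```

```bash
python3 - <<'E'
from h import *
p,Q,s=pose();print(p.round(1),s["finger_gap"],s["wrist_force"].round(1))
delta([512,347,60],YAW)
E
```

```text
[514.7 341.9  72.2] 25.235140483959565 [-0.1  0.3 -1.8]
rot [-0.008 -0.002 -0.004] shift [ 0.0122 -0.003  -0.0049] rows>= 0.3
```

Emit:
{"fn": "play_rows", "kwargs": {"motion": [-0.008,-0.002,-0.004,0.006,0,0,1,0,0,0,0.005,0,0,1,0,0,0,0.002,0,0,1,0,0,0,0.0015,0,0,1,0,0,0,0,0,0,1]}}

```text
clock: 40.45
eef_pos: [515.8, 342.5, 59.4]
eef_rot: [2.11, 1.566, 0.49]
wrist_force: [0.3, 0.4, -0.8]
finger_gap: 24.8
```

```bash
python3 - <<'E'
from h import *
p,Q,s=pose();print(p.round(1),s["finger_gap"],s["wrist_force"].round(1))
E
```

```text
[515.8 342.5  59.4] 24.828266434521222 [ 0.3  0.4 -0.8]
```

Foot is on the basket floor. Release, lift, and go for p4 at about (580,138).

Emit:
{"fn": "play_rows", "kwargs": {"motion": [0,0,0,0,0,0,0,0,0,0,0,0,0,0,0,0,0,0,0,0,0,0,0,0,-0.02,0,0,0,0,0,0,-0.035,0,0,0,0,0,0,-0.025,0,0.01,0,0,0,0,-0.01,0.01,0.03,0,0,0,0,0,0.014,0.038,0,0,0,0,0,0.014,0.038,0,0,0,0,0,0.014,0.038,0,0,0,0,0,0.014,0.03,0,0,0,0,0,0.007,0.015,0,0,0,0,0,0,0,0,0,0,0,0,0,0,0,0,0,0,0,0,0,0]}}

```text
clock: 41.95
eef_pos: [580.5, 134.6, 155.4]
eef_rot: [1.992, 1.562, 0.374]
wrist_force: [-0.5, -0.8, 0.1]
finger_gap: 46.8
```

```bash
python3 - <<'E'
from h import *
p,Q,s=pose();print(p.round(1),s["finger_gap"])
im,w,m=look("w13");knobs(w,m,78)
delta([579.8,138.4,68],YAW)
E
```

```text
[580.5 134.6 155.4] 46.81631340450671
knob px [108. 135.] mid [650.5 273.1  81.8] ext [25. 25.  7.] rack [ -85.1 -402.1   81.8]
knob px [256. 200.] mid [580.9 138.6  81.9] ext [25. 25.  8.] rack [ -22.3 -264.3   81.9]
knob px [ 63. 262.] mid [526.3 340.6  83.9] ext [11. 23. 12.] rack [  42.3 -463.3   83.9]
rot [ 0.004 -0.004 -0.008] shift [ 0.0874 -0.0015 -0.0033] rows>= 1.7
```

View pics/w13.png

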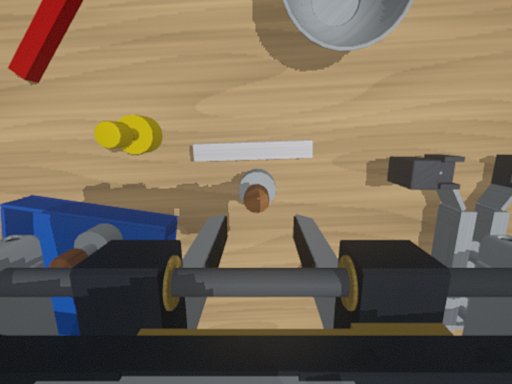

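Emit:
{"fn": "play_rows", "kwargs": {"motion": [0.004,-0.004,-0.008,0.01,0,-0.0035,0,0,0,0,0.03,0,0,0,0,0,0,0.03,0,0,0,0,0,0,0.02,0,0,0,0,0,0,0,0,0,0,0,0,0,0,0,0,0]}}

```text
clock: 42.6
eef_pos: [579.0, 144.1, 60.5]
eef_rot: [-1.092, 1.569, -2.708]
wrist_force: [0.1, -0.3, 0.6]
finger_gap: 47.2
```

```bash
python3 - <<'E'
from h import *
p,Q,s=pose();print(p.round(1),s["finger_gap"])
delta([580.8,138.5,54],YAW)
E
```

```text
[579.  144.1  60.5] 47.19706429401363
rot [0.005 0.001 0.002] shift [0.0065 0.0021 0.0055] rows>= 0.2
```

Emit:
{"fn": "play_rows", "kwargs": {"motion": [0.005,0,0,0.004,0.002,0.005,0,0,0,0,0.003,0,0,0,0,0,0,0,0,0,0]}}

```text
clock: 42.9
eef_pos: [581.8, 139.4, 55.3]
eef_rot: [1.144, 1.57, -0.477]
wrist_force: [-0.6, -0.5, -0.2]
finger_gap: 46.8
```

```bash
python3 - <<'E'
from h import *
p,Q,s=pose();print(p.round(1),s["finger_gap"])
delta([580.8,138.5,54],YAW); delta(rk(-75,0,155),YAW)
E
```

```text
[581.8 139.4  55.3] 46.82224390190307
rot [ 0.     0.    -0.001] shift [ 0.0013 -0.001   0.0009] rows>= 0.0
rot [ 0.     0.    -0.001] shift [-0.0996  0.0518  0.2651] rows>= 5.8
```

Emit:
{"fn": "play_rows", "kwargs": {"motion": [0,0,0,0.001,-0.001,0.001,0,0,0,0,0,0,0,1,0,0,0,0,0,0,1,0,0,0,0,0,0,1,0,0,0,0,0,0,1,0,0,0,-0.03,0,0,1,0,0,0,-0.035,0,0,1,0,0,0,-0.035,0.003,0.015,1,0,0,0,0,0.007,0.034,1,0,0,0,0,0.007,0.034,1,0,0,0,0,0.007,0.034,1,0,0,0,0,0.007,0.034,1,0,0,0,0,0.007,0.034,1,0,0,0,0,0.007,0.034,1,0,0,0,0,0.005,0.027,1,0,0,0,0,0.002,0.012,1,0,0,0,0,0,0,1,0,0,0,0,0,0,1]}}

```text
clock: 44.7
eef_pos: [619.3, -129.9, 156.9]
eef_rot: [-1.447, 1.568, -3.065]
wrist_force: [0.4, -0.5, -1.3]
finger_gap: 25.0
```

```bash
python3 - <<'E'
from h import *
p,Q,s=pose();print(p.round(1),torack(p).round(1),s["finger_gap"])
delta(rk(-75,0,60),YAW)
E
```

```text
[ 619.3 -129.9  156.9] [-74.2   2.  156.9] 24.98511712881982
rot [0.003 0.    0.003] shift [ 0.0969  0.0011 -0.0021] rows>= 1.9
```

Emit:
{"fn": "play_rows", "kwargs": {"motion": [0,0,0.003,0.005,0,0,1,0,0,0,0.03,0,0,1,0,0,0,0.03,0,0,1,0,0,0,0.025,0,0,1,0,0,0,0.008,0,0,1,0,0,0,0,0,0,1,0,0,0,0,0,0,1]}}

```text
clock: 45.4
eef_pos: [620.2, -121.8, 57.0]
eef_rot: [1.54, 1.567, -0.069]
wrist_force: [0.3, -0.1, -1.6]
finger_gap: 25.6
```

```bash
python3 - <<'E'
from h import *
p,Q,s=pose();print(p.round(1),torack(p).round(1),s["finger_gap"])
delta(rk(-65,0,54.5),YAW)
E
```

```text
[ 620.2 -121.8   57. ] [-74.7  -6.1  57. ] 25.623352404116282
rot [ 0.011  0.    -0.003] shift [ 0.0025 -0.0098  0.006 ] rows>= 0.2
```

Emit:
{"fn": "play_rows", "kwargs": {"motion": [0.011,0,-0.003,0.003,-0.004,0.006,1,0,0,0,0.001,-0.004,0,1,0,0,0,0.001,0,0,1,0,0,0,0,0,0,1]}}

```text
clock: 45.8
eef_pos: [613.1, -128.2, 56.0]
eef_rot: [1.398, 1.564, -0.224]
wrist_force: [1.0, 0.2, -1.9]
finger_gap: 25.2
```

Emit:
{"fn": "play_rows", "kwargs": {"motion": [0,0,-0.002,0.0005,-0.009,-0.0005,1,0,0,0,0,-0.009,0,1,0,0,0,0,-0.009,0,1,0,0,0,0,0,0,1]}}

```text
clock: 46.2
eef_pos: [583.9, -126.4, 55.7]
eef_rot: [1.26, 1.565, -0.362]
wrist_force: [-0.3, -0.2, -1.6]
finger_gap: 25.1
```

```bash
python3 - <<'E'
from h import *
p,Q,s=pose();print(p.round(1),torack(p).round(1),s["finger_gap"],s["wrist_force"])
delta(rk(-12,0,54.5),YAW)
E
```

```text
[ 583.9 -126.4   55.7] [-38.6   0.3  55.7] 25.062256099682372 [-0.34429215 -0.21187204 -1.64699676]
rot [-0.001  0.002 -0.005] shift [ 0.0011 -0.0267 -0.0003] rows>= 0.5
```

Emit:
{"fn": "play_rows", "kwargs": {"motion": [0,0,-0.003,0.001,-0.006,0,1,0,0,0,0,-0.006,0,1,0,0,0,0,-0.006,0,1,0,0,0,0,-0.004,0,1]}}

```text
clock: 46.6
eef_pos: [561.4, -125.4, 55.6]
eef_rot: [1.16, 1.565, -0.462]
wrist_force: [-0.6, 0.8, 1.0]
finger_gap: 25.5
```

Emit:
{"fn": "play_rows", "kwargs": {"motion": [0,0,0,0,-0.004,0,1,0,0,0,0,-0.004,0,1]}}

```text
clock: 46.8
eef_pos: [553.9, -125.0, 56.1]
eef_rot: [1.306, 1.562, -0.316]
wrist_force: [10.9, 1.2, -2.3]
finger_gap: 25.5
```

```bash
python3 - <<'E'
from h import *
p,Q,s=pose();print(p.round(1),torack(p).round(1),s["finger_gap"],s["wrist_force"].round(1))
E
```

```text
[ 553.9 -125.    56.1] [-8.6  0.3 56.1] 25.548198702390607 [10.9  1.2 -2.3]
```

Emit:
{"fn": "play_rows", "kwargs": {"motion": [0,0,0,0,0.015,0,1,0,0,0,0,0.022,0,1,0,0,0,0,0.022,0,1,0,0,0,-0.04,0.005,0,1,0,0,0,-0.045,0,0,1,0,0,0,-0.04,0,0,1,0,0,0,0,0,0,1,0,0,0,0,0,0,1]}}

```text
clock: 47.6
eef_pos: [614.8, -127.4, 180.2]
eef_rot: [-1.586, 1.565, 3.075]
wrist_force: [-0.2, -0.3, -2.6]
finger_gap: 25.3
```

```bash
python3 - <<'E'
from h import *
p,Q,s=pose();print(p.round(1),torack(p).round(1),s["finger_gap"],s["wrist_force"].round(1))
delta([455,365,175],YAW)
E
```

```text
[ 614.8 -127.4  180.2] [-69.5  -0.3 180.2] 25.341712013079743 [-0.2 -0.3 -2.6]
rot [-0.001 -0.     0.006] shift [ 0.0063 -0.1849 -0.4836] rows>= 10.4
```

Emit:
{"fn": "play_rows", "kwargs": {"motion": [0,0,0.003,0,-0.011,-0.03,1,0,0,0,0,-0.015,-0.039,1,0,0,0,0,-0.015,-0.039,1,0,0,0,0,-0.015,-0.039,1,0,0,0,0,-0.015,-0.039,1,0,0,0,0,-0.015,-0.039,1,0,0,0,0,-0.015,-0.039,1,0,0,0,0,-0.015,-0.039,1,0,0,0,0,-0.015,-0.039,1,0,0,0,0,-0.015,-0.039,1,0,0,0,0,-0.015,-0.039,1,0,0,0,0,-0.013,-0.035,1,0,0,0,0,-0.005,-0.018,1,0,0,0,0,0,0,1,0,0,0,0,0,0,1,0,0,0,0,0,0,1]}}

```text
clock: 49.2
eef_pos: [442.6, 367.2, 156.2]
eef_rot: [-1.217, 1.53, -2.842]
wrist_force: [0.2, 0.5, -2.3]
finger_gap: 25.1
```

```bash
python3 - <<'E'
from h import *
p,Q,s=pose();print(p.round(1),s["finger_gap"],s["wrist_force"].round(1),s["joints"].round(2))
im,w,m=look("w14");knobs(w,m)
delta([455,365,61],YAW)
E
```

```text
[442.6 367.2 156.2] 25.065531213398312 [ 0.2  0.5 -2.3] [0.62 0.42 1.48 0.01 1.28 2.24]
knob px [281. 115.] mid [519.  342.4  83.2] ext [25. 25. 14.] rack [  49.7 -464.7   83.2]
rot [-0.005  0.014  0.039] shift [ 0.0947  0.016  -0.    ] rows>= 1.9
```

View pics/w14.png

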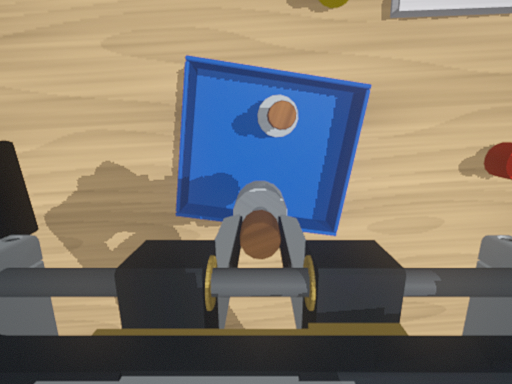

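Emit:
{"fn": "play_rows", "kwargs": {"motion": [-0.005,0.012,0.035,0.005,0.01,0,1,0,0,0,0.02,0.004,0,1,0,0,0,0.03,0,0,1,0,0,0,0.025,0,0,1,0,0,0,0,0,0,1,0,0,0,0,0,0,1,0,0,0,0,0,0,1]}}

```text
clock: 49.95
eef_pos: [460.4, 360.8, 76.0]
eef_rot: [0.809, 1.57, -0.819]
wrist_force: [0.2, 0.3, -1.7]
finger_gap: 25.2
```

```bash
python3 - <<'E'
from h import *
p,Q,s=pose();print(p.round(1),s["finger_gap"],s["wrist_force"].round(1))
delta([457,365,61],YAW)
E
```

```text
[460.4 360.8  76. ] 25.193283192646636 [ 0.2  0.3 -1.7]
rot [-0.007  0.    -0.   ] shift [ 0.015  -0.0036 -0.004 ] rows>= 0.3
```

Emit:
{"fn": "play_rows", "kwargs": {"motion": [-0.007,0,0,0.007,-0.002,0,1,0,0,0,0.006,0,0,1,0,0,0,0.003,0,0,1,0,0,0,0.0015,0,0,1,0,0,0,0,0,0,1]}}

```text
clock: 50.45
eef_pos: [459.8, 361.6, 60.8]
eef_rot: [2.093, 1.565, 0.472]
wrist_force: [-0.6, -1.0, -0.8]
finger_gap: 25.4
```

```bash
python3 - <<'E'
from h import *
p,Q,s=pose();print(p.round(1),s["finger_gap"],s["wrist_force"].round(1))
E
```

```text
[459.8 361.6  60.8] 25.41644859074085 [-0.6 -1.  -0.8]
```

Emit:
{"fn": "play_rows", "kwargs": {"motion": [0,0,0,0.001,0,0,1,0,0,0,0,0,0,0,0,0,0,0,0,0,0,0,0,0,0,0,0,0,0,0,0,-0.02,0,0,0,0,0,0,-0.04,0,0,0,0,0,0,-0.04,0,0,0,0,0,0,-0.03,0.01,0.02,0,0,0,0,-0.01,0.026,0.036,0,0,0,0,0,0.026,0.036,0,0,0,0,0,0.026,0.036,0,0,0,0,0,0.026,0.036,0,0,0,0,0,0.022,0.03,0,0,0,0,0,0.01,0.012,0,0,0,0,0,0,0,0]}}

```text
clock: 51.95
eef_pos: [599.0, 141.6, 206.7]
eef_rot: [2.004, 1.563, 0.386]
wrist_force: [-0.8, 0.9, 0.6]
finger_gap: 46.9
```

Emit:
{"fn": "play_rows", "kwargs": {"motion": [-0.12,0,0,0,0,0,0,-0.145,0,0,0,0,0,0,-0.145,0,0,0,0,0,0,-0.145,0,0,0,0,0,0,-0.145,0,0,0,0,0,0,-0.145,0,0,0,0,0,0,-0.145,0,0,0,0,0,0,-0.145,0,0,0,0,0,0,-0.145,0,0,0,0,0,0,-0.145,0,0,0,0,0,0,-0.1,0,0,0,0,0,0,0,0,0,0,0,0,0,0,0,0,0,0,0,0]}}

```text
clock: 53.25
eef_pos: [588.9, 162.5, 206.1]
eef_rot: [1.034, 1.564, 0.999]
wrist_force: [0.1, 0.4, -0.5]
finger_gap: 46.5
```

```bash
python3 - <<'E'
from h import *
p,Q,s=pose();print(p.round(1),s["finger_gap"],s["joints"].round(2))
im,w,m=look("w15");knobs(w,m);z=w[...,2]
s=m&(z>15)&(z<24)&(w[...,0]>590)&(w[...,0]<690)&(w[...,1]>50)&(w[...,1]<240)
q=w[s][:,:2].astype(np.float32);print("bar",cv2.minAreaRect(q),len(q))
delta([625.5,155,100],-0.02)
E
```

```text
[588.9 162.5 206.1] 46.53708199002607 [0.21 0.43 1.34 0.01 1.36 0.24]
knob px [128.   7.] mid [461.8 355.4  83. ] ext [25. 16. 14.] rack [ 107.5 -474.8   83. ]
knob px [185.  21.] mid [519.  340.9  83.1] ext [26. 25. 14.] rack [  49.6 -463.2   83.1]
knob px [313.  88.] mid [649.8 272.9  81.1] ext [24. 25. 10.] rack [ -84.4 -401.9   81.1]
bar ((625.4922485351562, 140.3268280029297), (139.9807586669922, 20.033552169799805), 88.93647003173828) 1404
rot [-0.015  0.004 -0.006] shift [ 0.1062 -0.0068  0.0364] rows>= 2.2
```

View pics/w15.png

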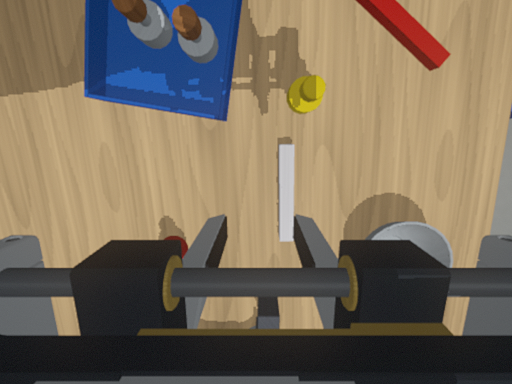

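Both thick plungers stand in the basket at (140,15) and (195,30). The pale aluminium bar is at (287,190), clear of everything. Next I'll grip it.

Emit:
{"fn": "play_rows", "kwargs": {"motion": [-0.015,0.004,-0.006,0.005,-0.008,0.02,0,0,0,0,0.03,-0.002,0.017,0,0,0,0,0.04,0,0,0,0,0,0,0.04,0,0,0,0,0,0,0.025,0,0,0,0,0,0,0.005,0,0,0,0,0,0,0,0,0,0,0,0,0,0,0,0,0]}}

```text
clock: 54.1
eef_pos: [627.3, 154.3, 59.6]
eef_rot: [0.304, 1.566, 0.27]
wrist_force: [-0.4, 1.0, 0.9]
finger_gap: 47.0
```

```bash
python3 - <<'E'
from h import *
p,Q,s=pose();print(p.round(1),s["finger_gap"])
delta([625.4,153,6],-0.0185)
E
```

```text
[627.3 154.3  59.6] 47.01925382879867
rot [-0.015  0.005 -0.001] shift [ 0.0536 -0.0015 -0.0021] rows>= 1.1
```

Emit:
{"fn": "play_rows", "kwargs": {"motion": [-0.015,0.005,0,0.01,-0.0015,-0.002,0,0,0,0,0.02,0,0,0,0,0,0,0.015,0,0,0,0,0,0,0.003,0,0,0,0,0,0,0,0,0,0,0,0,0,0,0,0,0]}}

```text
clock: 54.7
eef_pos: [627.8, 153.4, 14.8]
eef_rot: [0.413, 1.563, 0.396]
wrist_force: [-1.0, 0.4, 0.1]
finger_gap: 46.9
```

```bash
python3 - <<'E'
from h import *
p,Q,s=pose();print(p.round(1),s["finger_gap"])
delta([625.4,153,6],-0.0185)
E
```

```text
[627.8 153.4  14.8] 46.91262177826011
rot [ 0.001  0.007 -0.003] shift [ 0.0088 -0.0005 -0.0025] rows>= 0.2
```

Emit:
{"fn": "play_rows", "kwargs": {"motion": [0,0.007,-0.003,0.006,0,-0.0025,0,0,0,0,0.002,0,0,0,0,0,0,0,0,0,0,0,0,0,0,0,0,0]}}

```text
clock: 55.1
eef_pos: [625.9, 153.7, 7.7]
eef_rot: [0.181, 1.569, 0.164]
wrist_force: [0.5, -1.0, -0.0]
finger_gap: 46.9
```

Emit:
{"fn": "play_rows", "kwargs": {"motion": [0,0,0,0,0,0,1,0,0,0,0,0,0,1,0,0,0,0,0,0,1,0,0,0,0,0,0,1,0,0,0,0,0,0,1]}}

```text
clock: 55.6
eef_pos: [626.1, 153.7, 8.1]
eef_rot: [0.193, 1.568, 0.176]
wrist_force: [0.7, 0.1, -0.2]
finger_gap: 19.5
```

```bash
python3 - <<'E'
from h import *
p,Q,s=pose();print(p.round(1),s["finger_gap"],s["wrist_force"].round(1))
delta(rk(-45,10,110),-0.0502)
E
```

```text
[626.1 153.7   8.1] 19.467863417967536 [ 0.7  0.1 -0.2]
rot [ 0.033  0.002 -0.001] shift [-0.1021 -0.2907 -0.0312] rows>= 6.2
```

Emit:
{"fn": "play_rows", "kwargs": {"motion": [0,0,0,-0.03,0,0,1,0,0,0,-0.04,0,0,1,0,0,0,-0.035,-0.015,-0.002,1,0.005,0,0,0,-0.035,-0.004,1,0.005,0,0,0,-0.038,-0.004,1,0.005,0,0,0,-0.038,-0.004,1,0.005,0,0,0,-0.038,-0.004,1,0.005,0,0,0,-0.038,-0.004,1,0.005,0,0,0,-0.038,-0.004,1,0,0,0,0,-0.03,-0.003,1,0,0,0,0,-0.015,-0.001,1,0,0,0,0,0,0,1,0,0,0,0,0,0,1,0,0,0,0,0,0,1]}}

```text
clock: 57.0
eef_pos: [584.7, -137.9, 116.7]
eef_rot: [0.06, 1.569, 0.016]
wrist_force: [-0.4, 0.6, -0.5]
finger_gap: 19.7
```

```bash
python3 - <<'E'
from h import *
p,Q,s=pose();print(p.round(1),torack(p).round(1),s["finger_gap"],s["wrist_force"].round(1))
im,w,m=look("w16");z=w[...,2]
b=m&(abs(z-p[2]-12)<6)&(abs(w[...,0]-p[0])<40)&(abs(w[...,1]-p[1])<120)
q=w[b];print(len(q),q.min(0),q.max(0))
delta(rk(-45,10,110),-0.0502)
E
```

```text
[ 584.7 -137.9  116.7] [-40.   11.7 116.7] 19.709313504015626 [-0.4  0.6 -0.5]
4797 [ 562.68841929 -214.00656541  122.74306923] [606.08521553 -80.38245676 134.65993338]
rot [ 0.006  0.001 -0.   ] shift [0.0067 0.0015 0.005 ] rows>= 0.2
```

View pics/w16.png

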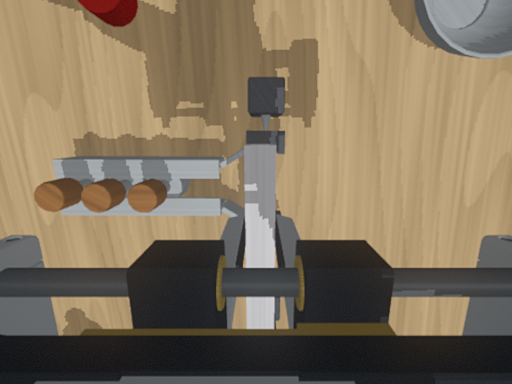

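```bash
python3 - <<'E'
from h import *
p,Q,s=pose()
im,w,m=look("w17");z=w[...,2]
rx=(w[...,:2]-O)@xr; ry=(w[...,:2]-O)@yr
t=torack(p)
b=m&(z>123)&(z<134)&(abs(rx-t[0])<9)
print("bar top z",np.median(z[b]),"ry",np.percentile(ry[b],[0,1,99]),"rx spread by ry")
for a in range(-60,10,10):
    k=b&(abs(ry-a)<5); print(a,k.sum(),np.percentile(rx[k],[0,50,100]).round(1) if k.any() else "")
h=m&(z>53)&(z<59)&(ry<-60)&(ry>-110)&(abs(rx+45)<40); print("head block rx",np.percentile(rx[h],[1,99]),"ry",np.percentile(ry[h],[1,99]))
k=m&(z>36)&(z<42)&(ry<-30)&(ry>-60)&(abs(rx+45)<30);print("rest walls",np.percentile(rx[k],[1,99]),np.percentile(ry[k],[1,99]),k.sum())
D=np.load("w1.npz");P=camera_params("wrist");P["T"]=D["T"];w,m=cloud(P,D["d"]);z=w[...,2]
rx=(w[...,:2]-O)@xr; ry=(w[...,:2]-O)@yr
for nm,k in dict(head=m&(z>53)&(z<59)&(ry<-60)&(ry>-110)&(abs(rx+45)<40),tailblock=m&(z>44)&(z<51)&(ry>100)&(ry<160)&(abs(rx+45)<40),rn=m&(z>36.5)&(z<42)&(ry<-30)&(ry>-60)&(abs(rx+45)<25),rp=m&(z>36.5)&(z<42)&(ry>30)&(ry<60)&(abs(rx+45)<25)).items():
    print(nm,k.sum(),np.percentile(rx[k],[1,99]).round(1),np.percentile(ry[k],[1,99]).round(1))
E
```

```text
bar top z 128.4526306276734 ry [-45.73136447 -44.67004577  85.75214679] rx spread by ry
-60 0 
-50 37 [-48.9 -41.2 -31.2]
-40 463 [-48.9 -40.  -31.2]
-30 453 [-49.  -40.1 -31.1]
-20 424 [-49.  -40.1 -31.1]
-10 413 [-48.8 -40.2 -31. ]
0 383 [-49.  -40.3 -31.1]
head block rx [-59.74446773 -28.94160154] ry [-98.09566488 -68.95140611]
rest walls [-62.52478492 -19.04085349] [-59.13635042 -30.8010432 ] 282
head 439 [-59.5 -28.2] [-99.4 -70.2]
tailblock 286 [-60.1 -27.4] [115.1 143.8]
rn 137 [-62.3 -22.2] [-58.3 -34.3]
rp 128 [-62.1 -21.4] [33.6 56.2]
```

Emit:
{"fn": "play_rows", "kwargs": {"motion": [0.005,0.001,0,0.005,0.001,0.0045,1,0,0,0,0.025,0,0,1,0,0,0,0.025,0,0,1,0,0,0,0.006,0,0,1,0,0,0,0,0,0,1,0,0,0,0,0,0,1]}}

```text
clock: 57.7
eef_pos: [591.9, -133.5, 54.4]
eef_rot: [-0.073, 1.569, -0.119]
wrist_force: [-0.0, -0.5, -1.1]
finger_gap: 19.5
```

```bash
python3 - <<'E'
from h import *
p,Q,s=pose();print(p.round(1),torack(p).round(1),s["finger_gap"],s["wrist_force"].round(1))
delta(rk(-44.2,9.8,50),-0.0502)
E
```

```text
[ 591.9 -133.5   54.4] [-47.    6.9  54.4] 19.46564660296064 [-0.  -0.5 -1.1]
rot [0.004 0.002 0.   ] shift [ 0.0044 -0.0029 -0.0028] rows>= 0.1
```

Emit:
{"fn": "play_rows", "kwargs": {"motion": [0.004,0.002,0,0.002,-0.003,-0.0028,1,0,0,0,0,0,0,1,0,0,0,0,0,0,1]}}

```text
clock: 58.0
eef_pos: [589.8, -136.7, 54.7]
eef_rot: [-0.281, 1.567, -0.331]
wrist_force: [0.3, -0.2, 0.0]
finger_gap: 19.5
```

```bash
python3 - <<'E'
from h import *
p,Q,s=pose();print(p.round(1),torack(p).round(1),s["finger_gap"],s["wrist_force"].round(1))
im,w,m=look("w18");z=w[...,2]
rx=(w[...,:2]-O)@xr; ry=(w[...,:2]-O)@yr
t=torack(p);b=m&(z>t[2]+8)&(z<t[2]+15)&(abs(rx-t[0])<11)
print("bar top",np.median(z[b]),"ry",np.percentile(ry[b],[0,1]))
for a in range(-40,1,10):
    k=b&(abs(ry-a)<5); print(a,k.sum(),np.percentile(rx[k],[1,50,99]).round(1))
h=m&(z>53)&(z<59)&(ry<-60)&(ry>-110)&(abs(rx+45)<40); print("head block rx",np.percentile(rx[h],[1,99]),"ry",np.percentile(ry[h],[1,99]))
k=m&(z>36)&(z<42)&(ry<-30)&(ry>-60)&(abs(rx+45)<30);print("rest walls",np.percentile(rx[k],[1,99]))
delta(rk(-44.2,9.8,34.2),-0.0502)
E
```

```text
[ 589.8 -136.7   54.7] [-45.1  10.3  54.7] 19.512335116493425 [ 0.3 -0.2  0. ]
bar top 66.49312144173402 ry [-46.9351321  -45.81868984]
-40 510 [-54.1 -44.7 -34.7]
-30 496 [-54.3 -44.7 -34.5]
-20 468 [-53.7 -44.1 -34.4]
-10 441 [-53.9 -44.7 -34.9]
0 443 [-55.4 -44.7 -34.7]
head block rx [-59.78750044 -28.58756279] ry [-98.18896081 -69.37104401]
rest walls [-62.40618073 -18.02155662]
rot [-0.     0.003  0.001] shift [ 0.0205  0.0005 -0.001 ] rows>= 0.4
```

View pics/w18.png

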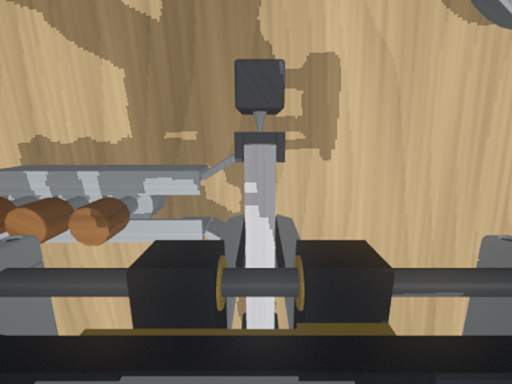

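Emit:
{"fn": "play_rows", "kwargs": {"motion": [0,0.003,0,0.005,0,0,1,0,0,0,0.005,0,0,1,0,0,0,0.004,0,0,1,0,0,0,0.001,0,0,1]}}

```text
clock: 58.45
eef_pos: [589.9, -136.9, 38.8]
eef_rot: [-1.063, 1.57, -1.113]
wrist_force: [-0.3, 0.7, -1.4]
finger_gap: 19.5
```

```bash
python3 - <<'E'
from h import *
p,Q,s=pose();print(p.round(1),torack(p).round(1),s["finger_gap"],s["wrist_force"].round(1))
delta(rk(-44.4,9.8,34.2),-0.0502)
E
```

```text
[ 589.9 -136.9   38.8] [-45.2  10.4  38.8] 19.46568849101403 [-0.3  0.7 -1.4]
rot [-0.     0.001  0.001] shift [ 0.0046  0.0007 -0.0008] rows>= 0.1
```

Emit:
{"fn": "play_rows", "kwargs": {"motion": [0,0.001,0,0.003,0,-0.0007,1,0,0,0,0.0015,0,0,1,0,0,0,0.0005,0,0,1]}}

```text
clock: 58.75
eef_pos: [589.1, -136.8, 34.0]
eef_rot: [-2.363, 1.569, -2.413]
wrist_force: [-5.2, 1.4, 11.4]
finger_gap: 19.4
```

```bash
python3 - <<'E'
from h import *
p,Q,s=pose();print(p.round(1),torack(p).round(1),s["finger_gap"],s["wrist_force"].round(1))
E
```

```text
[ 589.1 -136.8   34. ] [-44.3  10.4  34. ] 19.433610268471526 [-5.2  1.4 11.4]
```

Emit:
{"fn": "play_rows", "kwargs": {"motion": [0,0,0,-0.001,0,0,1,0,0,0,0,0,0,0.4,0,0,0,0,0,0,0.4,0,0,0,0,0,0,0.4,0,0,0,0,0,0,0.4], "newtons": 12}}

```text
clock: 59.25
eef_pos: [589.3, -136.9, 35.3]
eef_rot: [-1.795, 1.57, -1.846]
wrist_force: [-0.1, -0.9, -0.1]
finger_gap: 28.1
```

```bash
python3 - <<'E'
from h import *
p,Q,s=pose();print(p.round(1),torack(p).round(1),s["finger_gap"],s["wrist_force"].round(1))
im,w,m=look("w19");z=w[...,2]
rx=(w[...,:2]-O)@xr; ry=(w[...,:2]-O)@yr
b=m&(z>42)&(z<50)&(abs(rx+44.5)<11.5)&(ry>-60)&(ry<0)
print("bar top",np.median(z[b]),"ry",np.percentile(ry[b],[0,1]))
for a in range(-40,1,10):
    k=b&(abs(ry-a)<5); print(a,k.sum(),np.percentile(rx[k],[1,50,99]).round(1),np.median(z[k]))
k=m&(z>36)&(z<42)&(ry<-30)&(ry>-60)&(abs(rx+45)<30);print("rest walls",np.percentile(rx[k],[1,99]))
E
```

```text
[ 589.3 -136.9   35.3] [-44.6  10.5  35.3] 28.08525346805067 [-0.1 -0.9 -0.1]
bar top 45.89077791461955 ry [-46.84606368 -46.75097029]
-40 495 [-53.6 -43.6 -34.1] 45.845303215409075
-30 484 [-53.2 -43.6 -34. ] 45.83118512600133
-20 462 [-53.4 -43.6 -33.8] 45.8906282779226
-10 461 [-53.5 -43.6 -33.7] 45.93495847763185
0 211 [-53.5 -43.6 -34.3] 45.94715254559358
rest walls [-62.53464284 -17.70074184]
```

View pics/w19.png

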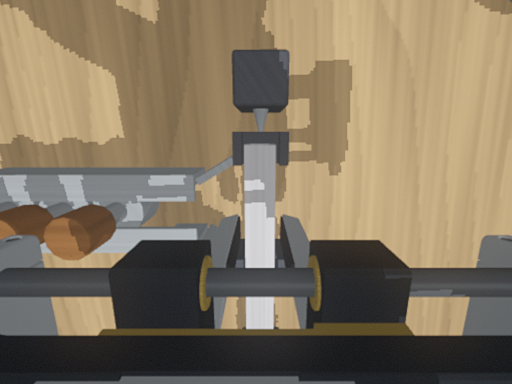

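Emit:
{"fn": "play_rows", "kwargs": {"motion": [0,0,0,-0.02,0,0,0.4,0,0,0,-0.035,0,0,0.4,0,0,0,-0.035,0,0,0,0,0,0,-0.025,-0.01,0,0,0,0,0,0,-0.03,0,0,0,0,0,0,-0.035,0,0,0,0,0,0,-0.03,0,0,0,0,0,0,-0.012,0,0,0,0,0,0,0,0,0,0,0,0,0,0,0,0,0,0,0,0,0,0,0], "newtons": 30}}

```text
clock: 60.4
eef_pos: [583.3, -254.7, 154.7]
eef_rot: [-2.532, 1.569, -2.58]
wrist_force: [-0.3, -0.1, -0.3]
finger_gap: 46.9
```

```bash
python3 - <<'E'
from h import *
p,Q,s=pose();print(p.round(1),torack(p).round(1),s["finger_gap"],s["wrist_force"].round(1))
im,w,m=look("w20");z=w[...,2]
q=w[m&(z>84)&(z<96)&(abs(w[...,0]-582)<25)&(abs(w[...,1]+256)<30)]
if len(q): mid=(q.min(0)+q.max(0))/2;print("handle",len(q),mid,np.ptp(q,axis=0),torack(mid))
delta(rk(-43.9,129.7,75),-0.0502)
E
```

```text
[ 583.3 -254.7  154.7] [-44.5 128.4 154.7] 46.873931891727096 [-0.3 -0.1 -0.3]
handle 407 [ 582.80477307 -257.12194229   89.35444297] [21.10927334 21.20441541  9.31295622] [-44.13019855 130.87172103  89.35444297]
rot [ 0.003 -0.001  0.001] shift [ 0.0797 -0.0014 -0.0006] rows>= 1.6
```

View pics/w20.png

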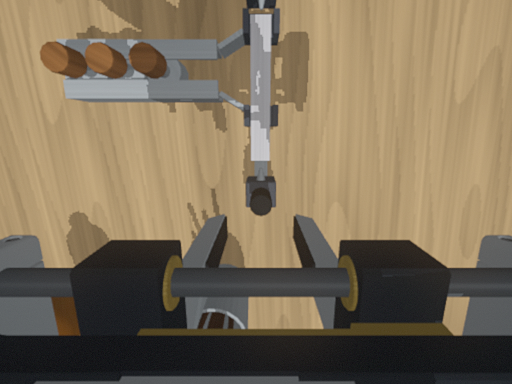

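Emit:
{"fn": "play_rows", "kwargs": {"motion": [0.003,0,0,0.005,-0.002,0,0,0,0,0,0.025,0,0,0,0,0,0,0.03,0,0,0,0,0,0,0.02,0,0,0,0,0,0,0.004,0,0,0,0,0,0,0,0,0,0,0,0,0,0,0,0,0]}}

```text
clock: 61.15
eef_pos: [584.7, -253.1, 68.8]
eef_rot: [-1.144, 1.569, -1.19]
wrist_force: [1.3, 0.1, 0.5]
finger_gap: 47.4
```

```bash
python3 - <<'E'
from h import *
p,Q,s=pose();print(p.round(1),torack(p).round(1),s["finger_gap"],s["wrist_force"].round(1))
delta(rk(-44.1,130.2,62),-0.0502)
E
```

```text
[ 584.7 -253.1   68.8] [-45.8 126.7  68.8] 47.37306954742848 [1.3 0.1 0.5]
rot [0.004 0.001 0.002] shift [ 0.0068 -0.0035 -0.0017] rows>= 0.2
```

Emit:
{"fn": "play_rows", "kwargs": {"motion": [0.004,0.001,0,0.006,-0.0035,-0.0017,0,0,0,0,0,0,0,0,0,0,0,0,0,0,1,0,0,0,0,0,0,1,0,0,0,0,0,0,1,0,0,0,0,0,0,1], "newtons": 45}}

```text
clock: 61.75
eef_pos: [583.8, -257.4, 65.5]
eef_rot: [-0.768, 1.566, -0.819]
wrist_force: [0.3, 0.5, -1.2]
finger_gap: 20.8
```

```bash
python3 - <<'E'
from h import *
p,Q,s=pose();print(p.round(1),torack(p).round(1),s["finger_gap"],s["wrist_force"].round(1))
delta(rk(-44.5,85,64),-0.0502)
E
```

```text
[ 583.8 -257.4   65.5] [-45.1 131.1  65.5] 20.8164541090084 [ 0.3  0.5 -1.2]
rot [-0.001  0.004  0.004] shift [ 0.0014  0.0461 -0.0006] rows>= 0.9
```

Emit:
{"fn": "play_rows", "kwargs": {"motion": [0,0,0,0,0.006,0,1,0,0,0,0,0.006,0,1,0,0,0,0,0.006,0,1,0,0,0,0,0.006,0,1,0,0,0,0,0.006,0,1]}}

```text
clock: 62.25
eef_pos: [585.3, -226.4, 65.6]
eef_rot: [-0.903, 1.564, -0.955]
wrist_force: [-0.1, -3.0, 0.0]
finger_gap: 21.1
```

```bash
python3 - <<'E'
from h import *
p,Q,s=pose();print(p.round(1),torack(p).round(1),s["finger_gap"],s["wrist_force"].round(1))
im,w,m=look("w21")
delta(rk(-44.5,85,65),-0.0502)
E
```

```text
[ 585.3 -226.4   65.6] [-45.1 100.   65.6] 21.06665607866334 [-0.1 -3.   0. ]
rot [-0.001  0.004  0.005] shift [ 0.0005  0.0141 -0.0006] rows>= 0.3
```

View pics/w21.png

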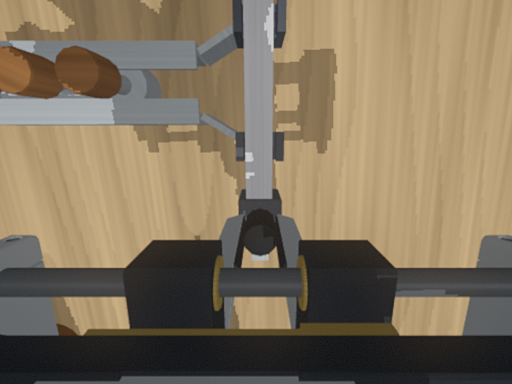

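Emit:
{"fn": "play_rows", "kwargs": {"motion": [0,0,0.003,0,0.004,0,1,0,0,0,0,0.004,0,1,0,0,0,0,0.003,0,1]}}

```text
clock: 62.6
eef_pos: [585.9, -213.6, 65.5]
eef_rot: [-0.498, 1.566, -0.549]
wrist_force: [-0.1, -3.8, -0.6]
finger_gap: 21.1
```

Emit:
{"fn": "play_rows", "kwargs": {"motion": [0,0,0,0,0.002,0,1,0,0,0,0,0.002,0,1]}}

```text
clock: 62.8
eef_pos: [586.0, -211.8, 65.6]
eef_rot: [-0.962, 1.563, -1.013]
wrist_force: [0.2, -24.5, -4.8]
finger_gap: 21.3
```

```bash
python3 - <<'E'
from h import *
p,Q,s=pose();print(p.round(1),torack(p).round(1),s["finger_gap"],s["wrist_force"].round(1))
E
```

```text
[ 586.  -211.8   65.6] [-45.1  85.5  65.6] 21.32805631813192 [  0.2 -24.5  -4.8]
```

Emit:
{"fn": "play_rows", "kwargs": {"motion": [0,0,0,0,0,0,1,0,0,0,0,0,0,0,0,0,0,0,0,0,0,0,0,0,0,0,0,0,0,0,0,0,0,0,0,0,0,0,-0.025,0,0,0,0,0,0,-0.04,0,0,0,0,0,0,-0.04,0,0,0,0,0,0,-0.04,-0.03,0,0,0,0,0,0,-0.035,0,0,0,0,0,0,0,0,0,0,0,0,0,0,0,0,0,0,0,0,0,0,0]}}

```text
clock: 64.1
eef_pos: [581.9, -273.9, 215.3]
eef_rot: [-0.985, 1.566, -1.033]
wrist_force: [-0.7, -0.2, -0.9]
finger_gap: 46.9
```

```bash
python3 - <<'E'
from h import *
p,Q,s=pose();print(p.round(1),torack(p).round(1),s["finger_gap"],s["wrist_force"].round(1))
im,w,m=look("w22");z=w[...,2]
rx=(w[...,:2]-O)@xr; ry=(w[...,:2]-O)@yr
q=w[m&(z>84)&(z<96)&(abs(rx+45)<25)&(abs(ry-85)<30)]
mid=(q.min(0)+q.max(0))/2;print("handle",torack(mid))
b=m&(z>41)&(z<51)&(abs(rx+44.5)<9)&(ry>-95)&(ry<110)
print("bar ry",np.percentile(ry[b&(z<47.3)],[0,1,99,100]))
for a in range(-75,80,15):
    k=b&(abs(ry-a)<5); 
    if k.any(): print(a,k.sum(),np.percentile(rx[k],[1,50,99]).round(1),np.median(z[k]).round(1))
h=m&(z>53)&(z<59)&(ry<-60)&(ry>-110)&(abs(rx+45)<40); print("head ry",np.percentile(ry[h],[1,99]))
knobs(w,m)
cv2.imwrite("pics/w22b.png",cv2.resize(im[0:240,100:400],(800,640),interpolation=cv2.INTER_CUBIC)[:600])
E
```

```text
[ 581.9 -273.9  215.3] [-44.1 147.7 215.3] 46.86566905598246 [-0.7 -0.2 -0.9]
handle [-43.98854339  85.91879994  91.21566426]
bar ry [-64.82603359 -63.67581438  75.91816424 100.99156657]
-60 154 [-53.2 -44.5 -35.9] 45.8
-45 151 [-53.3 -44.  -35.8] 45.9
-30 143 [-52.3 -44.  -35.7] 45.9
-15 140 [-52.4 -44.  -35.7] 45.9
0 135 [-52.6 -44.1 -35.6] 45.8
15 128 [-52.7 -44.1 -35.5] 45.8
30 115 [-52.8 -44.1 -35.7] 45.9
45 112 [-52.9 -44.8 -36.7] 46.0
60 126 [-53.  -44.8 -36.6] 45.9
75 61 [-53.1 -45.5 -36.6] 47.4Traceback (most recent call last):
  File "<stdin>", line 12, in <module>
    return _quantile_unchecked(
        a, q, axis, out, overwrite_input, method, keepdims, weights)
    return _ureduce(a,
                    func=_quantile_ureduce_func,
    ...<5 lines>...
                    overwrite_input=overwrite_input,
                    method=method)
    r = func(a, **kwargs)
    result = _quantile(arr,
                       quantiles=q,
    ...<2 lines>...
                       out=out,
                       weights=wgt)
    slices_having_nans = np.isnan(arr[-1, ...])
                                  ~~~^^^^^^^^^
IndexError: index -1 is out of bounds for axis 0 with size 0
```

Emit:
{"fn": "play_rows", "kwargs": {"motion": [0,0,0,0,0.03,0,0,0,0,0,0,0.035,-0.01,0,0,0,0,0,0.035,-0.02,0,0,0,0,0,0.03,-0.02,0,0,0,0,0,0.01,-0.02,0,0,0,0,0,0,0,0,0,0,0,0,0,0,0,0,0,0,0,0,0,0]}}

```text
clock: 64.95
eef_pos: [515.5, -119.7, 210.6]
eef_rot: [-2.903, 1.567, -2.945]
wrist_force: [0.3, 0.1, -0.0]
finger_gap: 47.0
```

```bash
python3 - <<'E'
from h import *
p,Q,s=pose();print(p.round(1),s["clock"])
im,w,m=look("w23");z=w[...,2];knobs(w,m)
rx=(w[...,:2]-O)@xr; ry=(w[...,:2]-O)@yr
h=m&(z>53)&(z<59)&(ry<-60)&(ry>-110)&(abs(rx+45)<40)
if h.any(): print("head ry",np.percentile(ry[h],[1,99]))
b=m&(z>42)&(z<47.2)&(abs(rx+44.5)<8)&(ry>-95)&(ry<110);print("bar ry",np.percentile(ry[b],[0,1,99,100]))
q=w[m&(z>84)&(z<96)&(abs(rx+45)<25)&(abs(ry-85)<30)]
if len(q): print("handle",torack((q.min(0)+q.max(0))/2))
P=camera_params("scene");im2,d=camera("scene")
cv2.imwrite("pics/s2.png",cv2.resize(im2[130:280,140:430],(800,414),interpolation=cv2.INTER_CUBIC))
w,m=cloud(P,d);z=w[...,2];rx=(w[...,:2]-O)@xr; ry=(w[...,:2]-O)@yr
h=m&(z>52)&(z<60)&(ry<-60)&(ry>-110)&(abs(rx+45)<40);t=m&(z>44)&(z<53)&(ry>55)&(ry<115)&(abs(rx+45)<25);b=m&(z>42)&(z<49)&(abs(rx+45)<7)&(abs(ry)<66)
print("scene head ry",np.percentile(ry[h],[1,99]),"tail",np.percentile(ry[t],[1,99]),"barz",np.median(z[b]))
q=w[m&(z>84)&(z<96)&(abs(rx+45)<25)&(abs(ry-85)<30)]
if len(q): print("scene handle",torack((q.min(0)+q.max(0))/2))
E
```

```text
[ 515.5 -119.7  210.6] 64.95
knob px [192.  25.] mid [451.6  56.6  81. ] ext [26. 25. 10.] rack [ 102.7 -175.9   81. ]
knob px [173. 190.] mid [ 410.6 -117.5   81.1] ext [25. 25. 10.] rack [134.9   0.   81.1]
knob px [205. 190.] mid [ 448.8 -120.1   80.9] ext [26. 25. 10.] rack [96.6  0.8 80.9]
knob px [237. 191.] mid [ 486.8 -121.8   81.1] ext [25. 25. 10.] rack [58.5  0.5 81.1]
head ry [-97.73907968 -69.60201879]
bar ry [-68.51458942 -67.28114037  57.06504782  64.24154907]
scene head ry [-101.34883092  -71.29059264] tail [55.72888491 97.13288962] barz 45.771178742144
scene handle [-45.94869631  84.41519884  89.81177433]
```

View pics/w23.png

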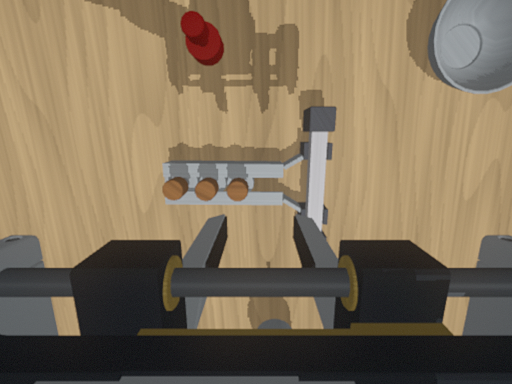

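View pics/s2.png

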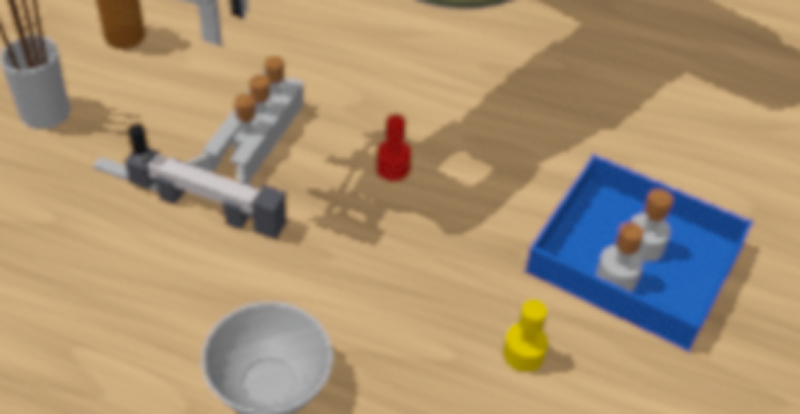

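```bash
python3 -c "
from cell import *
print(sign_off(), read_state()['clock'])"
```

```text
the job is handed in; nothing more can be done
the job is handed in; nothing more can be done
```

The job is done and handed in at about 65 s. I tried all five plungers present in the mouth; plunger5 was absent.

- **Inside the rack:** plungers 2, 3 and 6 slid through and stand at rack x ≈ 135, 97 and 58 mm, all beyond the throat.
- **In the basket:** plungers 1 and 4 stopped in the flared lead-in at rack x ≈ -8 mm with about 11 N, where a 44 mm body should touch. Both now stand in the basket.
- **Keeper bar:** the aluminium bar lies flat on its rests with its top at 45.9 mm. I pushed the tailstock until it stopped hard at 24.5 N.

**Last checks:**
- The bar's end meets the head block with no visible gap.
- The tailstock reads 49 to 51 mm from the two cameras, against 50 mm when clamped. Their frames differ by 1–2 mm.
- The bowl, sauce bottle, chopsticks and look-alikes were not touched.

**Disturbances:** the grip slackened once, on plunger2 in the throat; I gripped it again and finished. Plunger4 had been knocked about 4 cm aside, and I found it again before picking it up.

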